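# Turn over and clamp marbled sample plaques

## Robot

A 7-joint arm with a two-finger parallel gripper is mounted at the origin on the work surface. World frame = base frame: x ahead of the robot, y to its left, z up, the work surface at z = 0. Lengths are in m, angles in rad, forces in N, time in s.
With the tool pointing down it reaches from about 0.4 to 0.875 m from the base axis. Payload 19.3 kg.
Tool frame: the origin (TCP) lies between the finger pads; the fingertips stand bot.tcp_to_tips ahead of it and the grasp point (between the pads) lies 3 mm ahead of it (bot.tcp_to_tips is the distance from the TCP to the fingertips, in m); x points along the fingers, y is the direction in which the jaws open and shut, and the axes are right-handed (so a half turn about x gives the same grasp; the last joint's range is limited). The gripper opens to 85 mm and grips with 20 to 120 N. Pads are 22 mm wide; open, the fingers measure 114 mm over their backs; the gripper's body (76 mm by 85 mm) begins 54 mm behind the grasp point. The pads swing forward as they close: fully open they stand 13 mm farther back than shut.
Start: joints at [-1.24, 0.521, -0.036, 1.599, 0.021, 1.021, -0.113], TCP at [0.244, 0.575, 0.253] pointing down, gripper open.
Joint ranges: [-2.91, 2.91], [-0.3, 2.13], [-1.5, 1.42], [0.17, 2.43], [-1.26, 4.41], [0.16, 1.93], [-2.52, 2.52]. Speed limits (rad/s): [1.89, 1.89, 2.39, 2.39, 3.01, 3.01, 3.01].

## Interface

Orientations are given as [roll, pitch, yaw] about the fixed x, y, z axes, in that order (R = Rz(yaw) Ry(pitch) Rx(roll)).
In Python, from workcell import bot, eyes gives the robot as it stands. The module is installed in compiled form; this text tells all that it offers.
- The arm moves only by the tool step_arm, never from a script. Its argument "targets" is a list that holds one entry, the list of rows, each a list of 7 numbers: the shift along the tool's x, y, z in cm, then the turn, a rotation vector about the tool's x, y, z in rad, then the opening, from 0 (shut) to 1 (fully open). A call has 1 to 10 rows; each row is the pose to reach, as a shift and turn from the pose measured when the call began, along the tool's axes at that moment; what a row does not reach only later rows make up. A row lasts 1/10 s, in which the tool goes at most 50 mm and 8.59 degrees, less where a joint would pass 70% of its speed; a pose out of reach is approached as far as the arm can. A call with a gripper value outside its range is refused whole. The fingers move at their own pace and stop on an object; "grip_force" is the grip in N (left out, the last holds). Time passes only in rows, so rows that repeat a pose let the fingers close. It gives the time, the measured TCP pose, the force and the opening at its end, in the units of the state.
- bot.observe(): the state, without advancing time (a new reading comes with each control period).
- eyes.grab_frame(name): name is "side" or "top"; returns the picture (384x512x3 uint8, red, green, blue); there is no depth.
- eyes.get_calibration(name): a dict with "fx", "fy", "cx", "cy" (pixels), "camera_from_world" (4x4, takes a point from world to camera coordinates). Camera axes: x right, y down, z forward; pixel columns grow to the right and rows downward; lengths in m; the calibration is good to about 2 mm. A picture is of the moment at which its call begins. get_calibration takes no time and is no camera call.
- bot.job_done(): hands the job in, once; it reports no verdict.
The state is a dict: "clock": time; "qpos": joint angles; "qd": joint speeds; "joint_efforts": joint torques, N m; "position": TCP position; "tool_rot": TCP orientation; "force": force on the tool from outside, world axes, zero at the start; "moment": the same for the moment, N m; "grip_width": finger opening in m.
Only numpy, scipy, OpenCV 4.12 (cv2) and the standard library are available. Lean on these libraries where they do the work, as an engineer would, in place of code of your own. Each camera call takes 0.05 s, during which the arm holds its last target.

## Task

The marbled faces of the sample plaques are dry: lay the cradle's half-raised hinged leaf down flat, put every plaque from the drying board into its own pocket of the leaf, painted face up, then swing the leaf right over so that it shuts on the cork bed with all plaques turned painted face down under it. Lock it with the T-bolt: drop the bolt's head into the slot of the rail with the wing along the slot, slide it fully home into the fork of the shut leaf and turn it a quarter turn so that the wing stands across the slot, then let go. Do not disturb the brush jar, paint tube, dish and tin.

Things in the scene. Friction and masses are not known exactly. Their poses are not given: they have to be found in the camera images.
- cradle: Fixed plywood turnover cradle, 168 (x) by 262 (y) mm plus a rail. Origin on the table under the middle of the hinge axis; y is along that axis. Its +x side, away from the robot (yaw within 0.15 rad), has a flat cork bed, top 22 mm above the table, x 6 to 84, y -126 to 126 mm, with slanted guide ribs by the hinge; the open leaf lies on its -x side. An aluminium T-slot rail is fixed to its -y end.
- hinge_mid (a point): Middle of the hinge axis, on the fixed cradle, 33.5 mm above the table; axes as the cradle's.
- leaf (a joint): Angle of the hinged leaf, rad: 0 = lying open and flat on the robot's side, pockets up; 1.57 = upright; 3.14 (its stop) = shut over the cork bed, pockets down. The hinge is stiff (0.5 N m of friction): the leaf, 0.45 kg, stays where it is left. It starts half raised, at 0.5 to 1.1.
- leaf_bar (a point): Centre of the leaf's round grip bar: diameter 14, 110 mm long, along cradle y, 33 mm clear of the leaf edge, 10 mm brackets only at its ends. At leaf angle t it is at cradle x = -122 cos t, z = 33.5 + 122 sin t mm. Held from above, fingers either side, it turns in the fingers as the leaf swings.
- pocket0 (a point): Centre of the floor of pocket 0 of the leaf (moves with it; axes as the cradle's when the leaf lies open). Four pockets in a row along cradle y, 64 mm apart, 58 by 58 mm inside, 6 mm walls 14 mm high: a plaque stands 6 mm proud. Leaf flat: floor 22 mm, wall tops 36 mm above the table. Shut: floor 23 mm above the cork bed.
- pocket1 (a point): Centre of the floor of pocket 1 of the leaf (moves with it; axes as the cradle's when the leaf lies open). Four pockets in a row along cradle y, 64 mm apart, 58 by 58 mm inside, 6 mm walls 14 mm high: a plaque stands 6 mm proud. Leaf flat: floor 22 mm, wall tops 36 mm above the table. Shut: floor 23 mm above the cork bed.
- pocket2 (a point): Centre of the floor of pocket 2 of the leaf (moves with it; axes as the cradle's when the leaf lies open). Four pockets in a row along cradle y, 64 mm apart, 58 by 58 mm inside, 6 mm walls 14 mm high: a plaque stands 6 mm proud. Leaf flat: floor 22 mm, wall tops 36 mm above the table. Shut: floor 23 mm above the cork bed.
- pocket3 (a point): Centre of the floor of pocket 3 of the leaf (moves with it; axes as the cradle's when the leaf lies open). Four pockets in a row along cradle y, 64 mm apart, 58 by 58 mm inside, 6 mm walls 14 mm high: a plaque stands 6 mm proud. Leaf flat: floor 22 mm, wall tops 36 mm above the table. Shut: floor 23 mm above the cork bed.
- plaque0: Loose wooden plaque 50 by 50 by 20 mm, 40 g, all alike; two to four are present. Origin at the centre of the unpainted underside; z points to the painted face (purple marbled square in a cream and dark frame). They start painted face up on the drying board, whose top is 6 mm above the table.
- plaque1: Loose wooden plaque 50 by 50 by 20 mm, 40 g, all alike; two to four are present. Origin at the centre of the unpainted underside; z points to the painted face (purple marbled square in a cream and dark frame). They start painted face up on the drying board, whose top is 6 mm above the table.
- plaque2: Loose wooden plaque 50 by 50 by 20 mm, 40 g, all alike; two to four are present. Origin at the centre of the unpainted underside; z points to the painted face (purple marbled square in a cream and dark frame). They start painted face up on the drying board, whose top is 6 mm above the table.
- plaque3: Loose wooden plaque 50 by 50 by 20 mm, 40 g, all alike; two to four are present. Origin at the centre of the unpainted underside; z points to the painted face (purple marbled square in a cream and dark frame). They start painted face up on the drying board, whose top is 6 mm above the table.
- bolt: Loose T-bolt, 84 mm tall, 120 g, upright in a wooden stand at first. Origin at the centre of its head's underside; z up the shank; x along the long side of head and wing. From below: head 32 (x) by 13 (y) by 8 mm, round shank diameter 10, round collar diameter 30 from 50 to 58 mm, black wing to grip 36 (x) by 12 (y) mm from 58 to 84 mm.
- slot_entry (a point): On the slot's centre line at the rail's top (24 mm above the table), outside the fork: where to drop the bolt's head in. The slot runs along cradle y at x = 60 mm, y -131 to -255 mm, ends closed: mouth 18 mm wide, lips 6 mm thick, channel below 38 mm wide and 12 mm high, its floor 6 mm above the table. slot_home lies 64 mm towards cradle +y.
- slot_home (a point): Slot centre line, rail's top: where the bolt's axis stands when fully home (its origin 6 mm above the table; 7 mm along the slot is near enough). The fork, a steel tab 8 mm thick on the leaf's -y end, covers the rail at y -131 to -172 mm when shut, top 53 mm above the table; its notch, 18 mm wide, runs from y = -143 to -172; bolt collar 3 mm above it.
- stand_in (a point): Fixed wooden bolt stand 50 by 33 by 22 mm high; centre of its recess floor, 6 mm above the table. The recess, 38 by 21 mm, is 16 mm deep.
- brush_jar: Bystander: glass jar of brushes, 70 mm across, 220 mm tall. Origin under its centre.
- paint_tube: Bystander: red paint tube lying, 116 mm long, 26 mm high. Origin under its centre.
- palette_dish: Bystander: white dish 110 mm across, 18 mm high. Origin under its centre.
- rag_tin: Bystander: closed metal tin 80 mm across, 50 mm high. Origin under its centre.
Mind the look-alikes: they are no part of the job. What is shaped like the plaque1 but green is not meant.

How it is judged:
By the outcome, as a careful person would: the job done as asked, in the order asked, and still so for the second after the job is handed in, with the robot touching nothing.
Of plaque0, plaque1, plaque2, plaque3 only 2 to 4 are there at a start; the rules pass over those that are not, and their reading is None.
At some moment in a run one of plaque0, plaque1, plaque2, plaque3 may be knocked a few centimetres aside while the robot is not near it.
It also fails if it takes over 200 s, if anything falls off the work surface, if the arm or the gripper's body presses on something with over 40 N, if the wrist force passes 120 N, or if a joint passes its speed limit or range.

## Working session

There is one attempt and no reset: what is moved stays moved. The work goes in short steps, Python scripts to look and compute and a tool call to move; the robot and the scene stay as the last step left them, time stands still between calls to the robot, and variables do not carry over. Pictures are saved under pics/ and viewed, and the job is handed in when it is done.

Besides the shell and the picture viewer there is one more tool, called after "Request:" as name([rows], argument=value, ...), one row to a line, values as JSON. step_arm: Moves the arm, as the interface text tells. Its arguments: {"type":"object","properties":{"targets":{"type":"array","items":{"type":"array","items":{"type":"array","items":{"type":"number"}}}},"grip_force":{"type":"number"}},"required":["targets"]}

```bash
mkdir -p pics; python3 - <<'E'
from workcell import bot, eyes
import cv2,numpy as np
print(bot.observe()); print(bot.tcp_to_tips)
for n in("side","top"):
    im=eyes.grab_frame(n); cv2.imwrite(f"pics/{n}0.png",cv2.resize(im[:,:,::-1],(800,600),interpolation=cv2.INTER_CUBIC)); cv2.imwrite(f"pics/{n}0_raw.png",im[:,:,::-1])
    c=eyes.get_calibration(n); print(n,c['fx'],c['fy'],c['cx'],c['cy']); print(np.round(c['camera_from_world'],4).tolist())
E
```

```text
{'clock': 0.0, 'qpos': array([-1.24022113,  0.52201225, -0.03633468,  1.59999683,  0.02122102,
        1.02107524, -0.11278938]), 'qd': array([-3.32067323e-04, -4.20318179e-04, -1.38534173e-03, -4.37518738e-04,
        4.97388555e-04,  1.99150746e-06, -1.23429199e-03]), 'joint_efforts': array([ 2.63065354e-03, -9.27129507e+01,  1.98114239e+00, -3.69923794e+01,
        1.78472127e-02,  8.44855414e-03, -5.12540146e-05]), 'position': array([0.24374758, 0.57518266, 0.25273074]), 'tool_rot': array([-1.48740368,  1.5696903 , -1.88816114]), 'force': array([ 0.18753052, -0.46680151, -0.21302939]), 'moment': array([-0.02633373, -0.02133073,  0.02670663]), 'grip_width': 0.08513138035097499}
0.022
side 403.49428876084687 403.49428876084687 252.56843804211454 193.80351970224606
[[0.9984, -0.0542, -0.0163, -0.5252], [-0.0411, -0.4961, -0.8673, 0.0694], [0.039, 0.8665, -0.4976, 1.1818], [0.0, 0.0, 0.0, 1.0]]
top 409.72489069181177 409.72489069181177 256.8678380250329 188.05592500721852
[[-0.0014, -0.9999, -0.0165, -0.0096], [-0.998, 0.0024, -0.0636, 0.5554], [0.0636, 0.0164, -0.9978, 1.3489], [0.0, 0.0, 0.0, 1.0]]
```

View pics/top0.png

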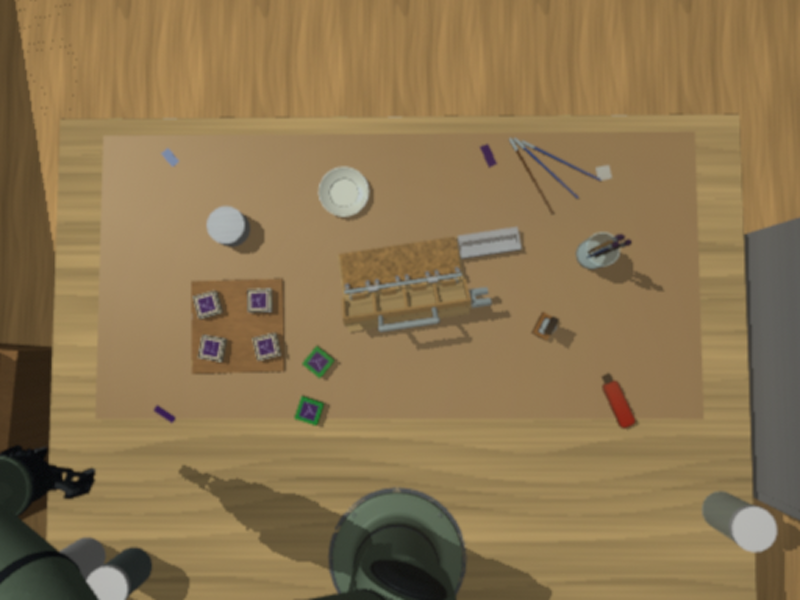

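View pics/side0.png

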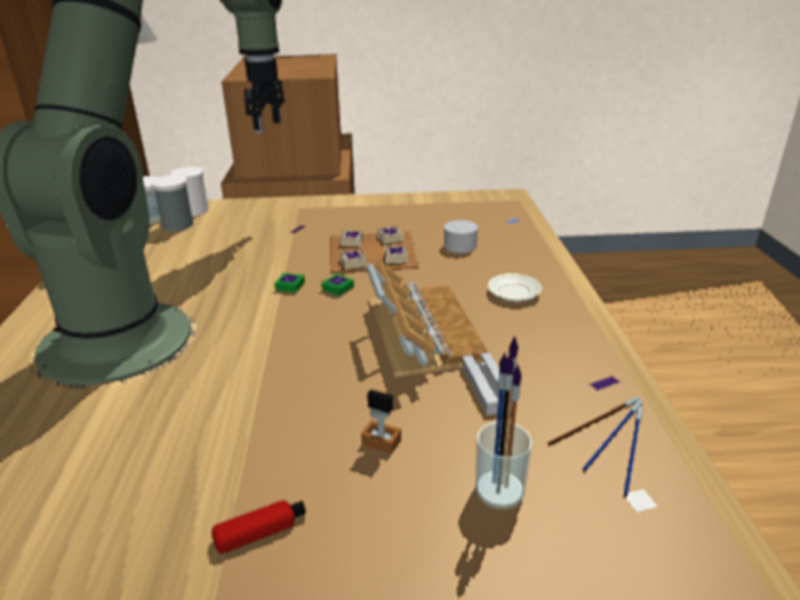

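```bash
cat > h.py <<'E'
import numpy as np,cv2
from scipy.spatial.transform import Rotation as R
from workcell import bot,eyes
def ray(n,u,v):
    c=eyes.get_calibration(n);T=np.array(c['camera_from_world']);Rm=T[:3,:3];o=-Rm.T@T[:3,3]
    d=Rm.T@np.array([(u-c['cx'])/c['fx'],(v-c['cy'])/c['fy'],1]);return o,d
def onz(n,u,v,z):
    o,d=ray(n,u,v);return o+d*(z-o[2])/d[2]
def proj(n,p):
    c=eyes.get_calibration(n);T=np.array(c['camera_from_world']);q=T[:3,:3]@np.asarray(p)+T[:3,3]
    return np.array([c['fx']*q[0]/q[2]+c['cx'],c['fy']*q[1]/q[2]+c['cy']])
def crop(n,im,u0,v0,w,h,s,name):
    c=im[v0:v0+h,u0:u0+w]; c=cv2.resize(c,None,fx=s,fy=s,interpolation=cv2.INTER_CUBIC)
    cv2.imwrite('pics/'+name,c)
E
python3 - <<'E'
from h import *
im=cv2.imread('pics/top0_raw.png')
crop('top',im,210,140,130,80,6,'t_cr.png')
crop('top',im,110,170,130,100,6,'t_pl.png')
crop('top',im,320,180,60,50,10,'t_bolt.png')
E
```

```text
(no output)
```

View pics/t_cr.png

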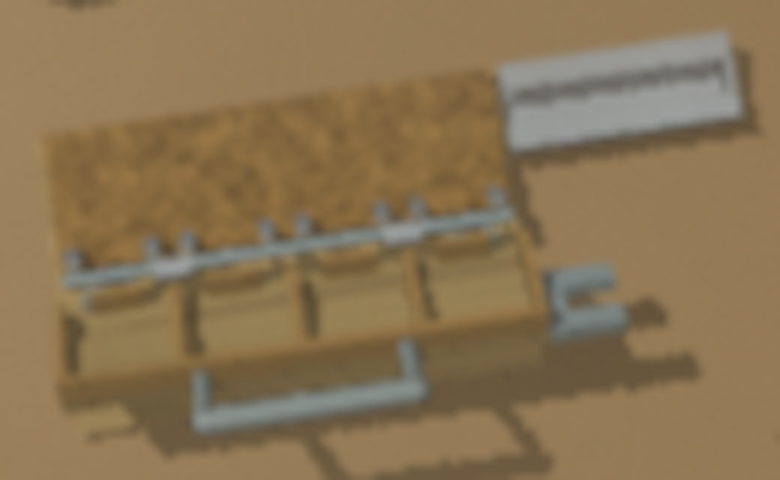

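View pics/t_pl.png

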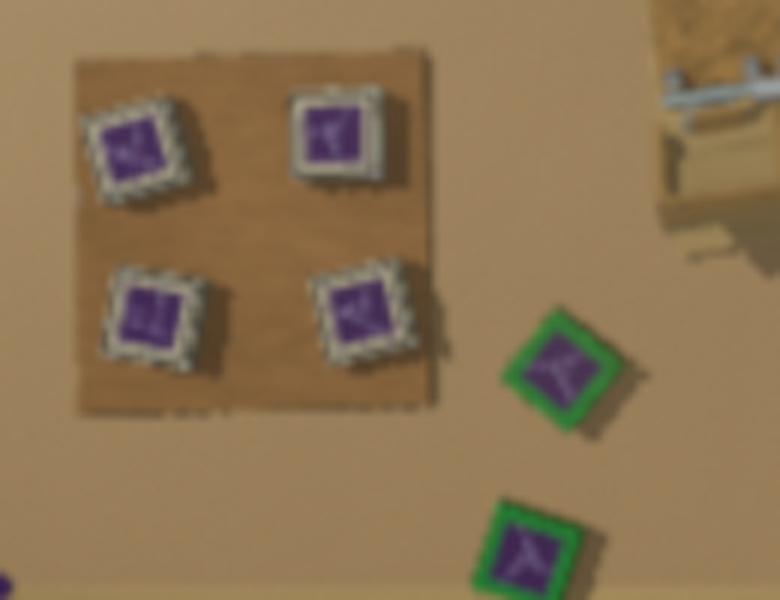

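View pics/t_bolt.png

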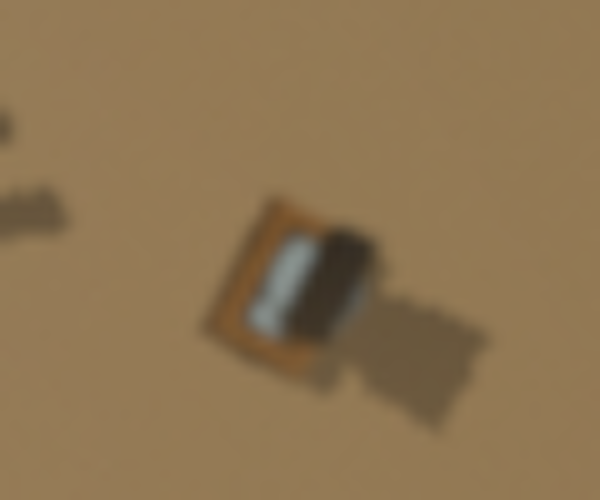

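```bash
python3 - <<'E'
from h import *
np.set_printoptions(precision=4,suppress=True)
f=lambda p,z,u0=210,v0=140,s=6: onz('top',(p[0]+.5)/s-.5+u0,(p[1]+.5)/s-.5+v0,z)
P={'corkL':((45,133),.022),'corkR':((497,70),.022),'r0':((500,65),.024),'r1':((728,30),.024),'r2':((742,118),.024),'r3':((510,152),.024),'hL':((66,280),.036),'hR':((512,214),.036),'s0':((512,100),.024),'s1':((726,70),.024)}
W={k:f(*v) for k,v in P.items()}
for k,v in W.items():print(k,v)
M={'corkL':(.084,.131),'corkR':(.084,-.131),'hL':(0,.126),'hR':(0,-.126),'s0':(.06,-.131),'s1':(.06,-.255)}
A=np.array([M[k] for k in M]);B=np.array([W[k][:2] for k in M])
a=A-A.mean(0);b=B-B.mean(0);th=np.arctan2((a[:,0]*b[:,1]-a[:,1]*b[:,0]).sum(),(a*b).sum())
Rm=np.array([[np.cos(th),-np.sin(th)],[np.sin(th),np.cos(th)]]);t=B.mean(0)-Rm@A.mean(0)
print('yaw',th,'org',t);print((B-(A@Rm.T+t))*1000)
# bar height from bar ends
bl=((205,420));br=((420,390))
ce=[]
for ang in np.arange(.4,1.2,.1):
    x=-.122*np.cos(ang);z=.0335+.122*np.sin(ang)
    for y in(.055,-.055):
        p=np.r_[Rm@[x,y]+t,z];q=proj('top',p);ce.append(((q-[210,140]+.5)*6-.5).round(1))
    print(round(ang,2),ce[-2],ce[-1])
# plaques
im=cv2.imread('pics/top0_raw.png');hsv=cv2.cvtColor(im,cv2.COLOR_BGR2HSV)
m=cv2.inRange(hsv,(118,60,40),(170,255,255));n,l,s,c=cv2.connectedComponentsWithStats(m)
for i in range(1,n):
    if s[i,4]>20:
        cnt=cv2.findContours((l==i).astype('u1').view('u1')if 0 else (l==i).astype(np.uint8),0,2)[0][0]
        pts=np.array([onz('top',*p[0],.026)[:2]*1000 for p in cnt],dtype=np.float32)
        r=cv2.minAreaRect(pts);print(c[i],s[i,4],r,onz('top',*c[i],.026))
E
```

```text
corkL [0.6435 0.1222 0.022 ]
corkR [ 0.6779 -0.1296  0.022 ]
r0 [ 0.6804 -0.1311  0.024 ]
r1 [ 0.6995 -0.2577  0.024 ]
r2 [ 0.6503 -0.2648  0.024 ]
r3 [ 0.6318 -0.1363  0.024 ]
hL [0.5604 0.1087 0.036 ]
hR [ 0.5961 -0.1363  0.036 ]
s0 [ 0.6608 -0.1376  0.024 ]
s1 [ 0.6771 -0.2563  0.024 ]
yaw 0.1481644970799651 org [ 0.579  -0.0149]
[[ 0.7767 -4.8205]
 [-3.5143  2.5298]
 [ 0.0288 -1.0186]
 [-1.4984  3.3113]
 [ 3.0983 -1.9852]
 [ 1.1089  1.9831]]
0.4 [218.5 464.1] [424.6 433. ]
0.5 [216.1 454.2] [423.9 422.8]
0.6 [213.4 442.1] [422.9 410.5]
0.7 [210.5 427.9] [421.4 396. ]
0.8 [207.3 411.7] [419.7 379.6]
0.9 [203.9 393.6] [417.5 361.3]
1.0 [200.3 374. ] [415.1 341.5]
1.1 [196.7 352.9] [412.3 320.2]
[312.2059  98.9853] 68 ((853.913330078125, -196.8001251220703), (45.61188888549805, 16.546228408813477), 25.60204315185547) [ 0.8537 -0.1968  0.026 ]
[165.2222 191.75  ] 72 ((542.4630126953125, 294.7327880859375), (26.882911682128906, 26.710596084594727), 0.7044903039932251) [0.5433 0.294  0.026 ]
[131.6429 194.4   ] 70 ((535.0515747070312, 406.1382141113281), (26.51043701171875, 28.35295295715332), 18.35209083557129) [0.5347 0.4061 0.026 ]
[169.75   221.5147] 68 ((444.76300048828125, 278.05023193359375), (26.493301391601562, 27.28308868408203), 13.926337242126465) [0.4446 0.2777 0.026 ]
[134.6184 222.3289] 76 ((442.06268310546875, 394.50469970703125), (28.243515014648438, 28.404518127441406), 78.77804565429688) [0.442  0.3945 0.026 ]
[202.9545 231.4091] 66 ((411.64068603515625, 167.19369506835938), (25.77469825744629, 25.544891357421875), 45.34790802001953) [0.4119 0.1673 0.026 ]
[197.2133 262.6533] 75 ((309.9884948730469, 185.2447509765625), (28.146589279174805, 27.74582290649414), 71.86311340332031) [0.3098 0.1855 0.026 ]
[105.0377 264.566 ] 53 ((303.6231384277344, 490.1398010253906), (46.23622512817383, 11.706903457641602), 57.1496696472168) [0.3034 0.49   0.026 ]
```

```bash
cat >> h.py <<'E'
def fit(A,B):
    A=np.array(A);B=np.array(B);a=A-A.mean(0);b=B-B.mean(0);th=np.arctan2((a[:,0]*b[:,1]-a[:,1]*b[:,0]).sum(),(a*b).sum())
    Rm=np.array([[np.cos(th),-np.sin(th)],[np.sin(th),np.cos(th)]]);return th,B.mean(0)-Rm@A.mean(0),Rm
def go(p,yaw,tilt=None):
    """shift (cm) and rotvec in tool frame to reach tcp p pointing down with tool-y axis at world angle yaw (mod pi)"""
    s=bot.observe();Rt=R.from_euler('xyz',s['tool_rot']).as_matrix()
    best=None
    for k in range(-2,3):
        a=yaw+k*np.pi;y=np.array([np.cos(a),np.sin(a),0]);x=np.array([0,0,-1.]);z=np.cross(x,y)
        Rg=np.stack([x,y,z],1);rv=R.from_matrix(Rt.T@Rg).as_rotvec()
        if best is None or np.linalg.norm(rv)<np.linalg.norm(best):best=rv
    print('now',s['position'].round(4),'yyaw',np.arctan2(Rt[1,1],Rt[0,1]).round(3),'q7',s['qpos'][6].round(2),'t',s['clock'])
    print('shift cm',(Rt.T@(np.array(p)-s['position'])*100).round(2),'rv',best.round(3))
E
python3 - <<'E'
from h import *
np.set_printoptions(precision=4,suppress=True)
f=lambda p,z,u0=210,v0=140,s=6: onz('top',(p[0]+.5)/s-.5+u0,(p[1]+.5)/s-.5+v0,z)[:2]
A=[(.084,.126),(.084,-.126),(.085,-.131),(.035,-.131),(.085,-.261),(.035,-.261),(.06,-.255)]
B=[f((45,133),.022),f((497,70),.022),f((500,65),.024),f((510,152),.024),f((728,30),.024),f((742,118),.024),f((726,70),.024)]
th,t,Rm=fit(A,B);print(th,t);print(((np.array(B)-t)@Rm*1000).round(1))
for q in((66,280),(512,214)): print('hinge',(f(q,.0375)-t)@Rm*1000)
for ang in (.6,.65,.7,.75,.8,.85):
    x=-.122*np.cos(ang);z=.0335+.122*np.sin(ang)
    print(ang,[((proj('top',np.r_[Rm@[x,y]+t,z])-[210,140]+.5)*6-.5).round(1) for y in(.055,-.055)], [proj('side',np.r_[Rm@[x,y]+t,z]).round(1) for y in(.055,-.055)])
crop('side',cv2.imread('pics/side0_raw.png'),220,150,100,100,8,'s_cr.png')
E
```

```text
0.14578698119353056 [ 0.5781 -0.0134]
[[  84.5  124.6]
 [  81.9 -129.5]
 [  84.1 -131.4]
 [  35.3 -129.4]
 [  84.6 -259.4]
 [  34.9 -259.2]
 [  62.7 -254.7]]
hinge [  0.158  123.1601]
hinge [  -0.1246 -124.0573]
0.6 [array([209.9, 443.7]), array([419.5, 412.6])] [array([232.4, 176. ]), array([238.8, 194.4])]
0.65 [array([208.5, 436.9]), array([418.8, 405.6])] [array([233.6, 174.3]), array([240.1, 192.6])]
0.7 [array([207. , 429.5]), array([418. , 398.1])] [array([234.8, 172.7]), array([241.4, 190.9])]
0.75 [array([205.4, 421.7]), array([417.2, 390.2])] [array([236.1, 171.2]), array([242.9, 189.3])]
0.8 [array([203.8, 413.3]), array([416.3, 381.7])] [array([237.5, 169.7]), array([244.4, 187.6])]
0.85 [array([202.2, 404.5]), array([415.2, 372.8])] [array([239. , 168.2]), array([246. , 186.1])]
```

View pics/s_cr.png

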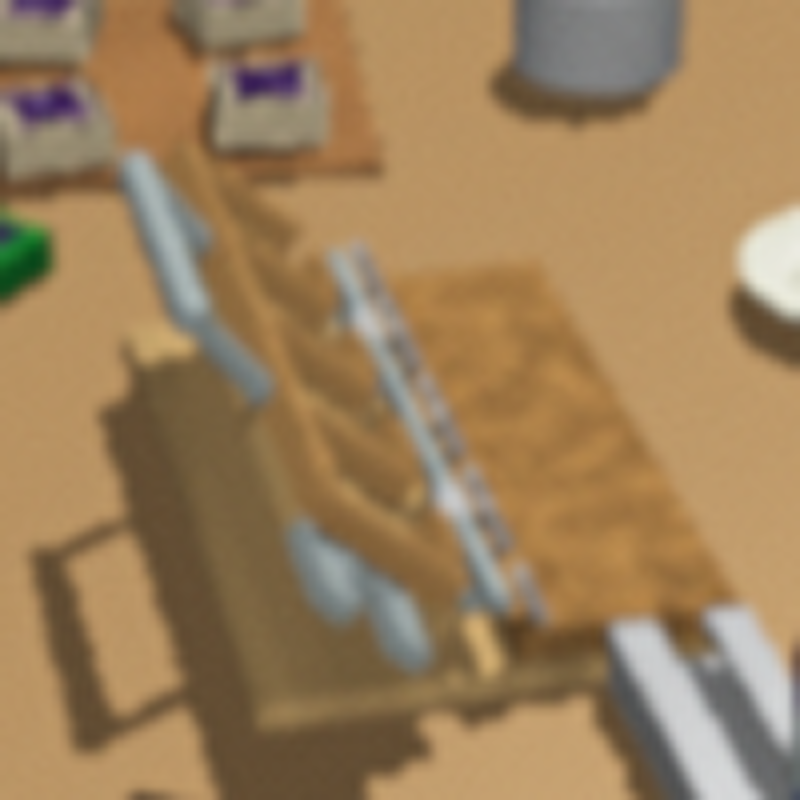

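```bash
cat >> h.py <<'E'
CY=0.1455;CO=np.array([.5785,-.0137])
def cr(x,y,z,o=None):
    c,s=np.cos(CY),np.sin(CY);o=CO if o is None else o
    return np.array([o[0]+c*x-s*y,o[1]+s*x+c*y,z])
E
python3 - <<'E'
from h import *
p=cr(-.0885,0,.25);print(p);go(p,CY)
E
```

```text
[ 0.49093513 -0.02653136  0.25      ]
now [0.2438 0.5752 0.2528] yyaw 1.17 q7 -0.11 t 0.1
shift cm [  0.33 -45.76  46.23] rv [1.025e+00 1.000e-03 1.000e-03]
```

Request:
step_arm([
  [[0, -23, 23, 0.5, 0, 0, 0.35], [0, -23, 23, 0.5, 0, 0, 0.35], [0, -23, 23, 0.5, 0, 0, 0.35], [0, -45.7, 46.2, 1.025, 0, 0, 0.35], [0, -45.7, 46.2, 1.025, 0, 0, 0.35], [0, -45.7, 46.2, 1.025, 0, 0, 0.35], [0, -45.7, 46.2, 1.025, 0, 0, 0.35], [0, -45.7, 46.2, 1.025, 0, 0, 0.35], [0, -45.7, 46.2, 1.025, 0, 0, 0.35], [0, -45.7, 46.2, 1.025, 0, 0, 0.35]],
], grip_force=40)

```text
clock: 1.1
position: [0.4339, 0.111, 0.2533]
tool_rot: [-0.399, 1.57, -1.824]
force: [1.6, 1.3, 0.1]
grip_width: 0.0298
```

```bash
python3 - <<'E'
from h import *
go(cr(-.0885,0,.18),CY)
E
```

```text
now [0.4339 0.111  0.2533] yyaw 0.145 q7 -0.11 t 1.1
shift cm [ 7.34  3.66 14.43] rv [-0.     0.001  0.   ]
```

Request:
step_arm([
  [[3, 3.66, 14.4, 0, 0, 0, 0.35], [3, 3.66, 14.4, 0, 0, 0, 0.35], [3, 3.66, 14.4, 0, 0, 0, 0.35], [7.3, 3.66, 14.4, 0, 0, 0, 0.35], [7.3, 3.66, 14.4, 0, 0, 0, 0.35], [7.3, 3.66, 14.4, 0, 0, 0, 0.35]],
])

```text
clock: 1.7
position: [0.4904, -0.026, 0.1805]
tool_rot: [-1.34, 1.568, -2.765]
force: [-0.1, -0.4, 0.6]
grip_width: 0.0296
```

```bash
python3 - <<'E'
from h import *
go(cr(-.0885,0,.121),CY)
im=eyes.grab_frame('side')[:,:,::-1]
crop('side',im,190,110,130,110,6,'s1.png')
E
```

```text
now [ 0.4904 -0.026   0.1805] yyaw 0.145 q7 0.31 t 1.7
shift cm [5.95 0.05 0.06] rv [-0.     0.001  0.002]
```

View pics/s1.png

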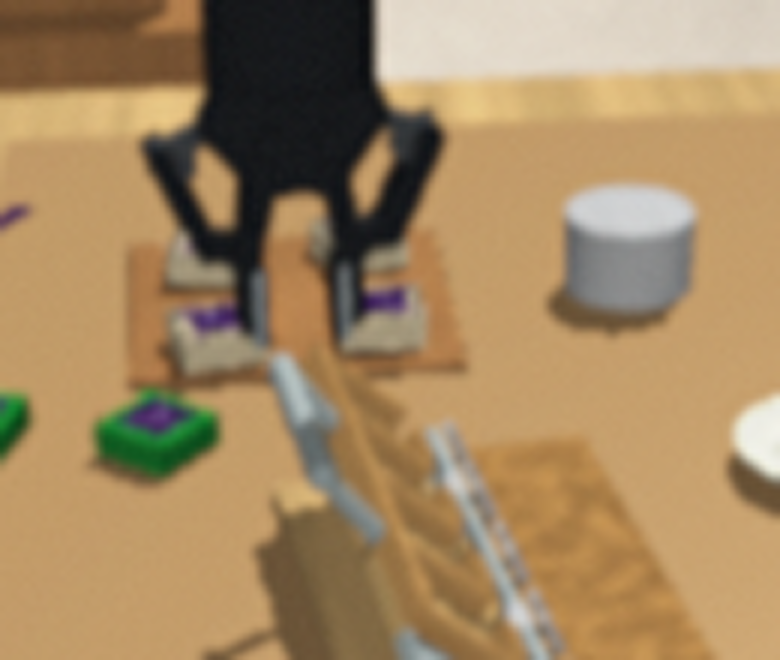

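Request:
step_arm([
  [[4, 0.05, 0, 0, 0, 0, 0.35], [5.9, 0.05, 0, 0, 0, 0, 0.35], [5.9, 0.05, 0, 0, 0, 0, 0.35], [5.9, 0.05, 0, 0, 0, 0, 0.35], [5.9, 0, 0, 0, 0, 0, 0.0], [5.9, 0, 0, 0, 0, 0, 0.0], [5.9, 0, 0, 0, 0, 0, 0.0], [5.9, 0, 0, 0, 0, 0, 0.0]],
])

```text
clock: 2.55
position: [0.4896, -0.0256, 0.1236]
tool_rot: [-1.787, 1.568, 3.072]
force: [-13.8, -0.6, 14.0]
grip_width: 0.0122
```

```bash
python3 - <<'E'
from h import *
s=bot.observe();print(s['force'],s['position'],s['grip_width'])
im=eyes.grab_frame('side')[:,:,::-1]
crop('side',im,190,110,130,110,6,'s2.png')
E
```

```text
[-13.78538399  -0.60319118  13.99444604] [ 0.48955122 -0.02560828  0.1236018 ] 0.012234867742213763
```

View pics/s2.png

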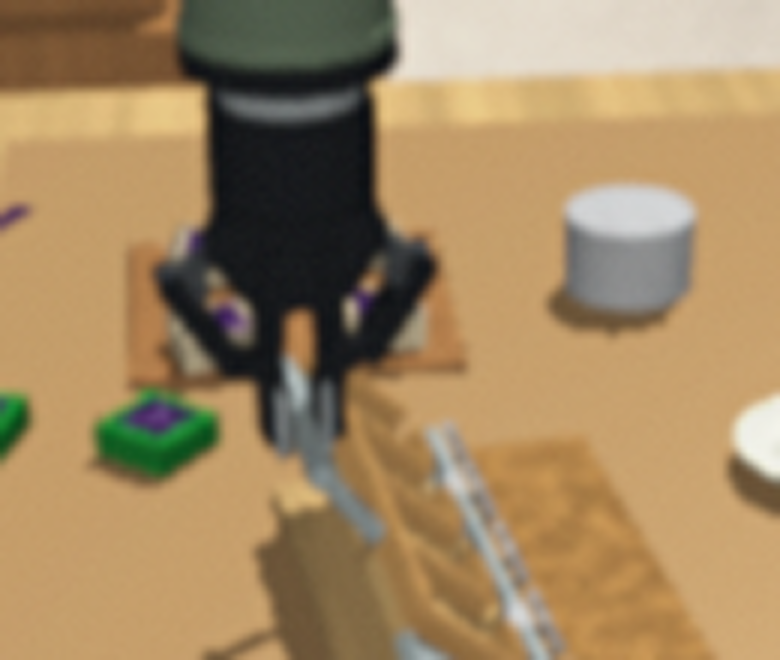

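```bash
cat >> h.py <<'E'
def arc(ts,dz=.003,y=0):
    s=bot.observe();Rt=R.from_euler('xyz',s['tool_rot']).as_matrix();print(s['position'],s['force'].round(1))
    for t in ts:
        p=cr(-.122*np.cos(t),y,.0335+dz+.122*np.sin(t));print(round(t,2),(Rt.T@(p-s['position'])*100).round(2))
E
python3 - <<'E'
from h import *
arc([.77,.6,.45,.3,.15,.07,0,-.01])
E
```

```text
[ 0.48953189 -0.02558112  0.1235998 ] [-14.9  -1.   13.6]
0.77 [0.22 0.22 0.11]
0.6 [ 1.82 -1.09  0.11]
0.45 [ 3.41 -2.    0.11]
0.3 [ 5.11 -2.67  0.12]
0.15 [ 6.89 -3.07  0.12]
0.07 [ 7.86 -3.18  0.12]
0 [ 8.72 -3.2   0.12]
-0.01 [ 8.84 -3.2   0.12]
```

Request:
step_arm([
  [[1.0, -0.6, 0, 0, 0, 0, 0], [1.8, -1.2, 0, 0, 0, 0, 0], [3.4, -2.1, 0, 0, 0, 0, 0], [5.1, -2.8, 0, 0, 0, 0, 0], [6.9, -3.25, 0, 0, 0, 0, 0], [7.9, -3.35, 0, 0, 0, 0, 0], [8.7, -3.35, 0, 0, 0, 0, 0], [8.8, -3.35, 0, 0, 0, 0, 0], [8.8, -3.35, 0, 0, 0, 0, 0]],
])

```text
clock: 3.5
position: [0.4569, -0.0304, 0.0361]
tool_rot: [-1.881, 1.569, 2.977]
force: [3.9, -0.4, -5.6]
grip_width: 0.0125
```

```bash
python3 - <<'E'
from h import *
arc([0])
im=eyes.grab_frame('side')[:,:,::-1]
crop('side',im,190,110,130,110,6,'s3.png')
E
```

```text
[ 0.45692231 -0.03041055  0.03611387] [ 3.9 -0.4 -5.6]
0 [-0.04  0.07  0.11]
```

View pics/s3.png

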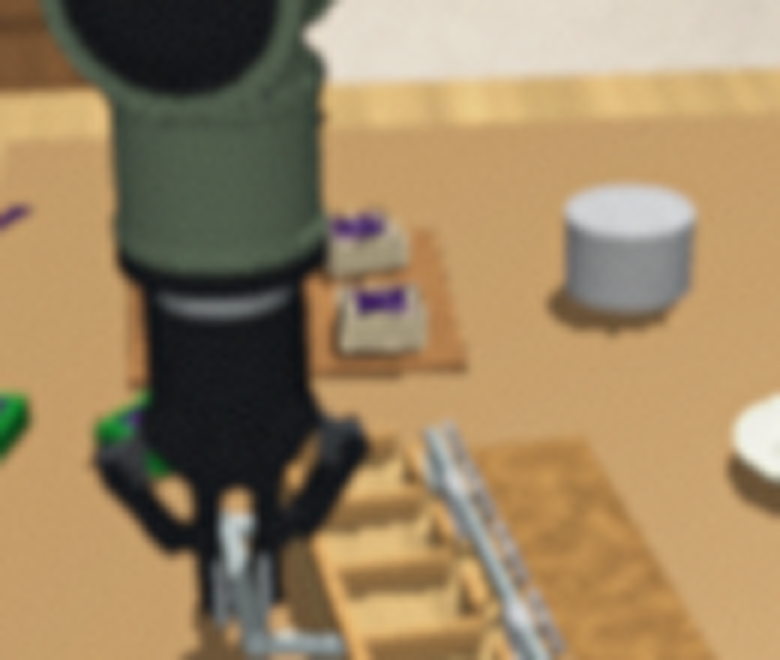

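Request:
step_arm([
  [[0.1, 0, 0, 0, 0, 0, 0.1], [0, 0, 0, 0, 0, 0, 0.3], [0, 0, 0, 0, 0, 0, 0.35], [0, 0, 0, 0, 0, 0, 0.35], [-5, 0, 0, 0, 0, 0, 0.35], [-10, 0, 0, 0, 0, 0, 0.35], [-15, 0, 0, 0, 0, 0, 0.35], [-20, -5, -5, 0, 0, 0, 0.7], [-20, -10, -10, 0, 0, 0, 0.9], [-20, -10, -10, 0, 0, 0, 0.9]],
])

```text
clock: 4.55
position: [0.3444, 0.0528, 0.2362]
tool_rot: [-2.399, 1.57, 2.459]
force: [-0.0, 2.0, 0.5]
grip_width: 0.072
```

```bash
python3 - <<'E'
from h import *
s=bot.observe();print(s['position'],s['tool_rot'],s['clock'],s['qpos'])
im=eyes.grab_frame('top')[:,:,::-1];cv2.imwrite('pics/top1_raw.png',im)
crop('top',im,210,140,130,90,6,'t1.png')
cv2.imwrite('pics/t1full.png',im)
im=eyes.grab_frame('side')[:,:,::-1];cv2.imwrite('pics/side1_raw.png',im)
crop('side',im,200,140,130,110,6,'s4.png')
E
```

```text
[0.34442933 0.05281667 0.23619251] [-2.39883953  1.5699348   2.45915681] 4.55 [-0.70918878  0.10152407  0.42096925  2.29618833 -0.06157019  0.75412291
 -0.09961061]
```

View pics/t1.png

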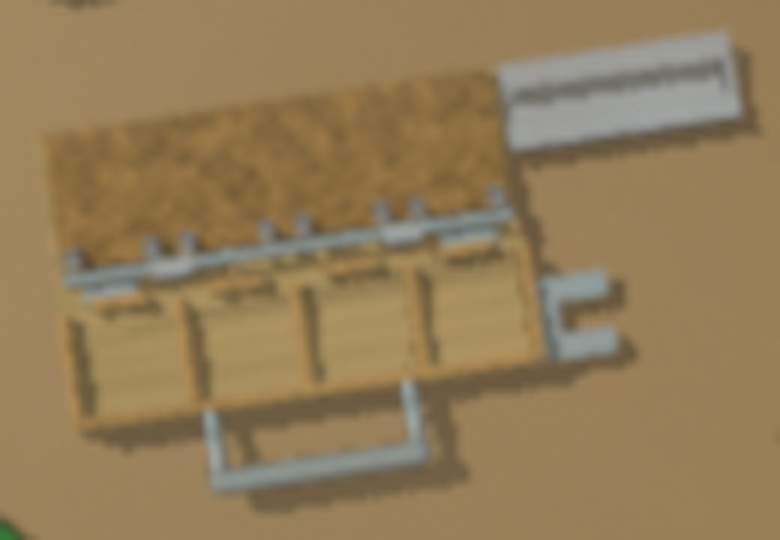

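View pics/t1full.png

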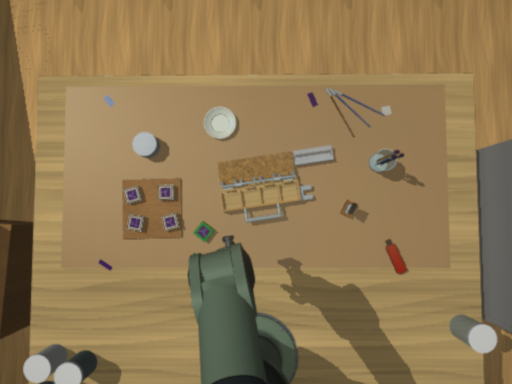

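View pics/s4.png

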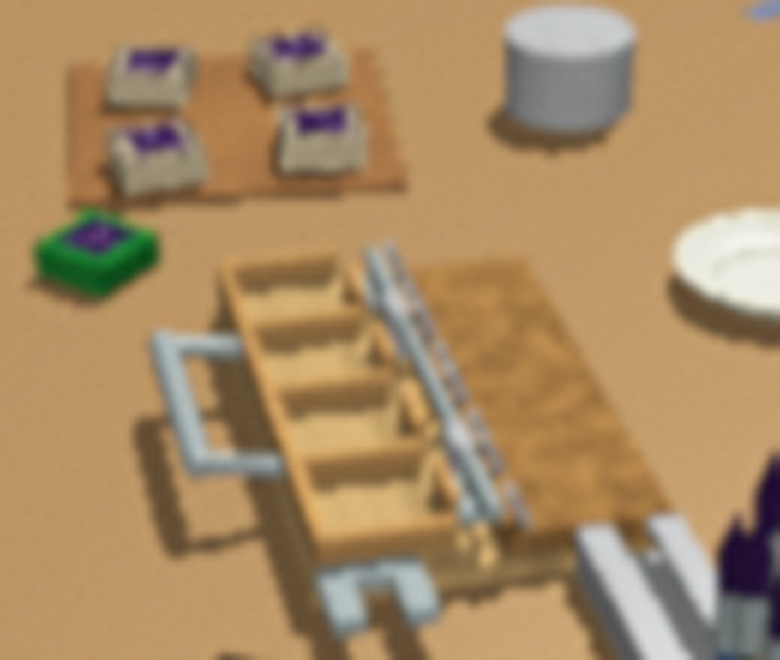

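```bash
python3 - <<'E'
from h import *
np.set_printoptions(precision=1,suppress=True)
def inv(p):
    c,s=np.cos(CY),np.sin(CY);d=(p-CO);return np.array([c*d[0]+s*d[1],-s*d[0]+c*d[1]])*1000
f=lambda p,z,u0=210,v0=140,s=6: onz('top',(p[0]+.5)/s-.5+u0,(p[1]+.5)/s-.5+v0,z)[:2]
for n,q,z in [('outL',(80,428),.036),('outR',(548,357),.036),('floorL',(92,418),.022),('floorR',(528,355),.022),('barL',(215,482),.0335),('barR',(425,451),.0335),
 ('forkTipIn',(608,283),.0255),('forkTipOut',(618,342),.0255),('p0 floor tl',(90,325),.022),('div12',(304,330),.036),('div01',(190,350),.036),('div23',(418,310),.036)]:
    print(n,inv(f(q,z)))
# expected projections of pocket corners, x centre guess -45
im=cv2.imread('pics/top1_raw.png')[140:230,210:340];im=cv2.resize(im,None,fx=6,fy=6,interpolation=cv2.INTER_CUBIC)
for i in range(4):
    yc=.096-.064*i
    for z,col in((.036,(0,0,255)),(.022,(255,0,0))):
        pts=[((proj('top',cr(-.047+dx*.029,yc+dy*.029,z))-[210,140]+.5)*6-.5) for dx,dy in((1,1),(1,-1),(-1,-1),(-1,1))]
        cv2.polylines(im,[np.int32(pts)],True,col,1)
cv2.imwrite('pics/t1o.png',im)
E
```

```text
outL [-81.6 127.5]
outR [ -80.8 -131.3]
floorL [-76.8 121.5]
floorR [ -77.8 -121.9]
barL [-121.6   58.8]
barR [-121.7  -57.3]
forkTipIn [ -45.1 -171.2]
forkTipOut [ -78.  -171.6]
p0 floor tl [-25.7 115.3]
div12 [-46.6  -1.6]
div01 [-48.2  61.8]
div23 [-44.9 -64.9]
```

View pics/t1o.png

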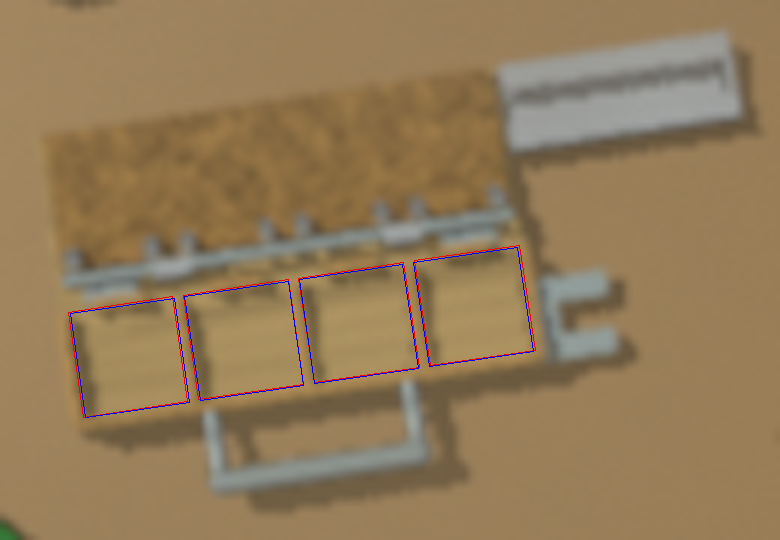

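```bash
cat >> h.py <<'E'
def plaques(save=None):
    im=eyes.grab_frame('top')[:,:,::-1]
    if save: cv2.imwrite('pics/'+save,im)
    hsv=cv2.cvtColor(im,cv2.COLOR_BGR2HSV)
    m=cv2.inRange(hsv,(118,60,40),(170,255,255));n,l,s,c=cv2.connectedComponentsWithStats(m)
    for i in range(1,n):
        if s[i,4]>40:
            cnt=cv2.findContours((l==i).astype(np.uint8),0,2)[0][0]
            z=.026
            pts=np.array([onz('top',*p[0],z)[:2]*1000 for p in cnt],dtype=np.float32)
            r=cv2.minAreaRect(pts);a=r[2]%90;a=a-90 if a>45 else a
            print(c[i].round(1),s[i,4],'c',((np.array(r[0])+onz('top',*c[i],z)[:2]*1000)/2).round(1),'ang',round(np.radians(a),3))
E
python3 - <<'E'
from h import *
plaques()
go([.543,.2943,.12],.01)
E
```

```text
[312.2  99. ] 67 c [ 853.6 -196.7] ang 0.365
[165.2 191.8] 74 c [542.8 294.4] ang 0.012
[131.6 194.5] 71 c [534.4 405.9] ang 0.263
[169.8 221.5] 68 c [444.7 277.9] ang 0.243
[134.7 222.3] 77 c [442.  394.2] ang -0.196
[203.  231.4] 66 c [411.8 167.3] ang -0.779
[104.9 264.5] 55 c [303.4 490.3] ang -0.574
now [0.3444 0.0541 0.2364] yyaw 0.151 q7 -0.1 t 4.7
shift cm [ 11.68  23.24 -20.74] rv [ 0.141 -0.002  0.   ]
```

Request:
step_arm([
  [[0, 23.2, -20.7, 0.141, 0, 0, 1], [0, 23.2, -20.7, 0.141, 0, 0, 1], [0, 23.2, -20.7, 0.141, 0, 0, 1], [5, 23.2, -20.7, 0.141, 0, 0, 1], [11.7, 23.2, -20.7, 0.141, 0, 0, 1], [11.7, 23.2, -20.7, 0.141, 0, 0, 1], [11.7, 23.2, -20.7, 0.141, 0, 0, 1], [11.7, 23.2, -20.7, 0.141, 0, 0, 1], [11.7, 23.2, -20.7, 0.141, 0, 0, 1], [11.7, 23.2, -20.7, 0.141, 0, 0, 1]],
])

```text
clock: 5.7
position: [0.5432, 0.2924, 0.1204]
tool_rot: [3.048, 1.569, 1.485]
force: [0.0, 0.2, 0.6]
grip_width: 0.0854
```

```bash
python3 - <<'E'
from h import *
go([.543,.2943,.038],.01)
E
```

```text
now [0.5432 0.2924 0.1204] yyaw 0.008 q7 -0.34 t 5.7
shift cm [ 8.24 -0.02 -0.17] rv [-0.002 -0.002 -0.   ]
```

Descend, settle, and close.

Request:
step_arm([
  [[4, 0, -0.2, 0, 0, 0, 1], [7, 0, -0.2, 0, 0, 0, 1], [8.2, 0, -0.2, 0, 0, 0, 1], [8.2, 0, -0.2, 0, 0, 0, 1], [8.2, 0, -0.2, 0, 0, 0, 0.5], [8.2, 0, -0.2, 0, 0, 0, 0.4], [8.2, 0, -0.2, 0, 0, 0, 0.4], [8.2, 0, -0.2, 0, 0, 0, 0.4], [8.2, 0, -0.2, 0, 0, 0, 0.4]],
], grip_force=30)

```text
clock: 6.6
position: [0.5438, 0.2949, 0.0401]
tool_rot: [2.577, 1.567, 1.014]
force: [-2.5, -0.7, 11.8]
grip_width: 0.049
```

```bash
python3 - <<'E'
from h import *
im=eyes.grab_frame('side')[:,:,::-1]
crop('side',im,190,110,130,110,6,'s5.png')
E
```

View pics/s5.png

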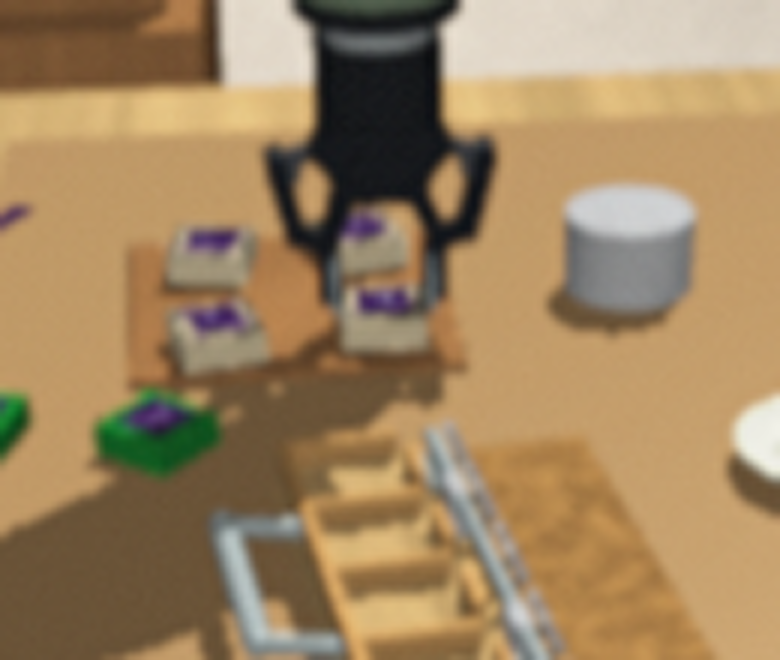

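Request:
step_arm([
  [[-2, 0, 0, 0, 0, 0, 0.4], [-5, 0, 0, 0, 0, 0, 0.4], [-8, 0, 0, 0, 0, 0, 0.4], [-8, 0, 0, 0, 0, 0, 0.4]],
])

```text
clock: 7.05
position: [0.5455, 0.2956, 0.1246]
tool_rot: [2.3, 1.561, 0.738]
force: [0.3, 0.8, -0.5]
grip_width: 0.0488
```

```bash
cat >> h.py <<'E'
def pk(i,z): return cr(-.047,.095-.064*i,z)
E
python3 - <<'E'
from h import *
print(bot.observe()['grip_width']);go(pk(0,.12),CY)
E
```

```text
0.048837277672158355
now [0.5455 0.2956 0.1246] yyaw 0.008 q7 -0.34 t 7.05
shift cm [ 0.3  -2.92 22.19] rv [-0.137 -0.006 -0.008]
```

Request:
step_arm([
  [[0.3, -1.5, 8, -0.07, 0, 0, 0.4], [0.3, -2.9, 16, -0.137, 0, 0, 0.4], [0.3, -2.9, 22.2, -0.137, -0.006, -0.008, 0.4], [0.3, -2.9, 22.2, -0.137, -0.006, -0.008, 0.4], [0.3, -2.9, 22.2, -0.137, -0.006, -0.008, 0.4], [0.3, -2.9, 22.2, -0.137, -0.006, -0.008, 0.4], [0.3, -2.9, 22.2, -0.137, -0.006, -0.008, 0.4]],
])

```text
clock: 7.75
position: [0.5186, 0.0735, 0.1203]
tool_rot: [2.637, 1.57, 1.21]
force: [1.0, 0.4, -0.6]
grip_width: 0.049
```

```bash
python3 - <<'E'
from h import *
im=eyes.grab_frame('top')[:,:,::-1];crop('top',im,210,140,130,90,6,'t2.png')
im=eyes.grab_frame('side')[:,:,::-1]
crop('side',im,190,110,130,110,6,'s6.png')
go(pk(0,.060),CY)
E
```

```text
now [0.5185 0.0746 0.1201] yyaw 0.147 q7 0.1 t 7.85
shift cm [ 6.01 -0.05  0.11] rv [ 0.001 -0.     0.   ]
```

View pics/s6.png

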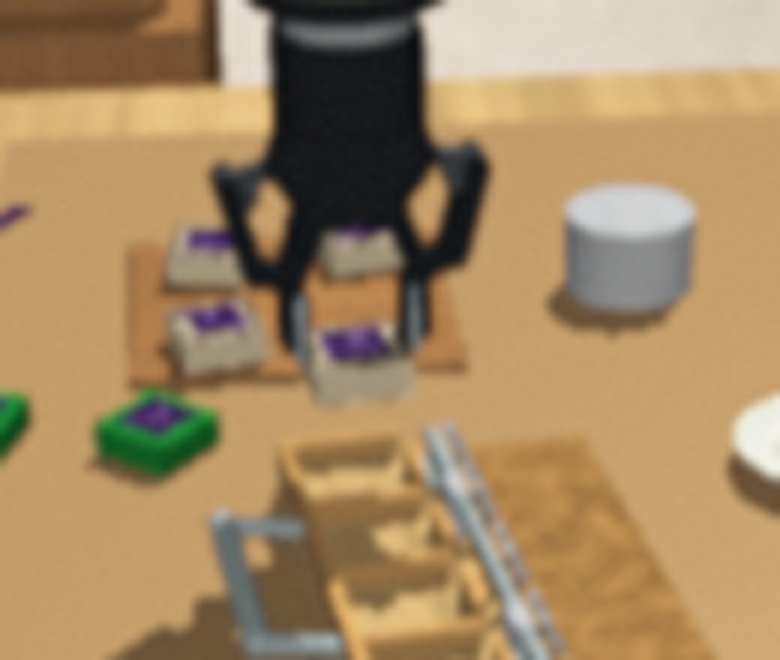

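View pics/t2.png

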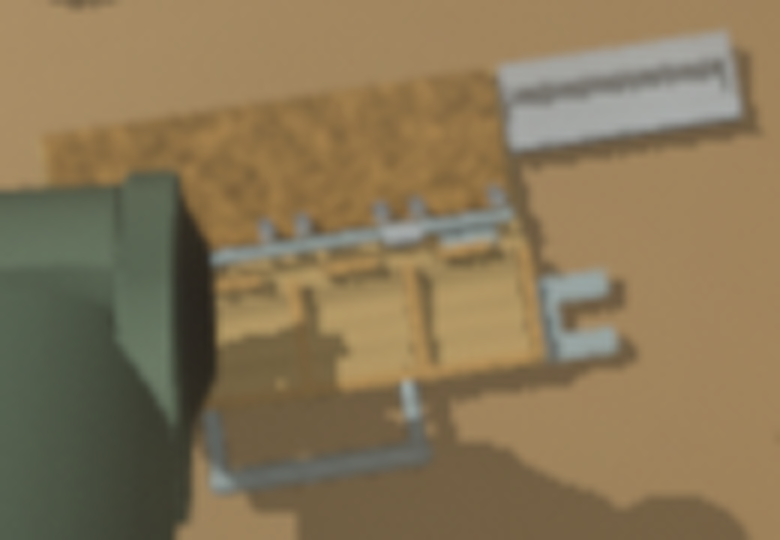

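Request:
step_arm([
  [[3, 0, 0.1, 0, 0, 0, 0.4], [5, 0, 0.1, 0, 0, 0, 0.4], [6, 0, 0.1, 0, 0, 0, 0.4], [6, 0, 0.1, 0, 0, 0, 0.4], [6, 0, 0.1, 0, 0, 0, 0.4], [6, 0, 0.1, 0, 0, 0, 0.72], [6, 0, 0.1, 0, 0, 0, 0.72], [6, 0, 0.1, 0, 0, 0, 0.72], [3, 0, 0, 0, 0, 0, 0.72], [-4, 0, 0, 0, 0, 0, 1]],
])

```text
clock: 8.85
position: [0.5172, 0.0744, 0.1393]
tool_rot: [-1.552, 1.566, -2.976]
force: [1.0, 0.9, 0.7]
grip_width: 0.0742
```

```bash
python3 - <<'E'
from h import *
plaques()
im=eyes.grab_frame('side')[:,:,::-1]
crop('side',im,190,110,130,110,6,'s7.png')
go([.5345,.406,.12],.29)
go([.4446,.278,.12],.243)
E
```

```text
[312.2  99. ] 67 c [ 853.6 -196.7] ang 0.365
[131.6 194.5] 71 c [534.4 405.9] ang 0.263
[169.8 221.5] 69 c [444.7 277.6] ang 0.243
[134.7 222.3] 77 c [442.  394.2] ang -0.196
[105.  264.5] 54 c [303.6 490.1] ang -0.574
now [0.5209 0.0748 0.1451] yyaw 0.146 q7 0.09 t 8.95
shift cm [  2.6    6.15 -32.57] rv [-0.144 -0.001 -0.007]
now [0.5209 0.0748 0.1451] yyaw 0.146 q7 0.09 t 8.95
shift cm [  2.51  -4.61 -21.21] rv [-0.097 -0.001 -0.007]
```

View pics/s7.png

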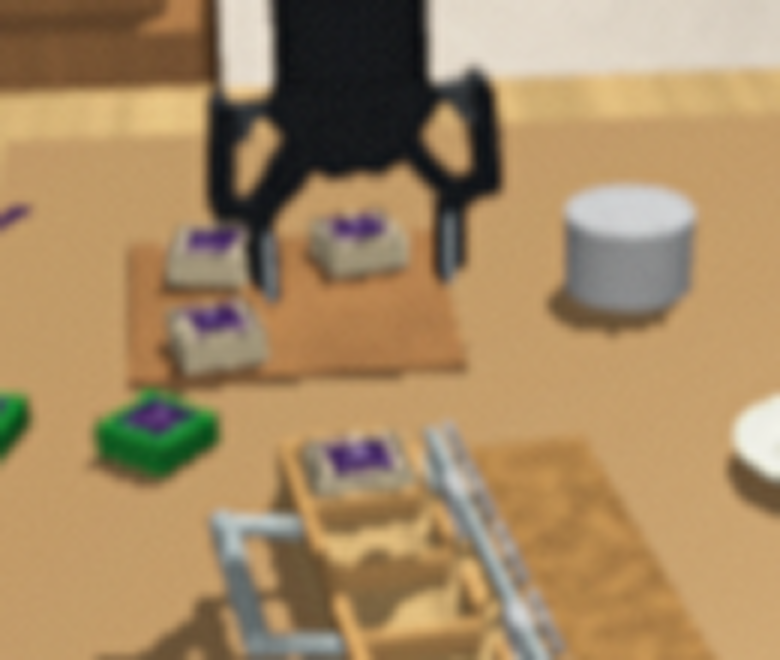

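Request:
step_arm([
  [[0, -1, -7, -0.03, 0, 0, 1], [0, -3, -14, -0.097, 0, 0, 1], [2.5, -4.6, -21.3, -0.097, 0, -0.007, 1], [2.5, -4.6, -21.3, -0.097, 0, -0.007, 1], [2.5, -4.6, -21.3, -0.097, 0, -0.007, 1], [2.5, -4.6, -21.3, -0.097, 0, -0.007, 1], [2.5, -4.6, -21.3, -0.097, 0, -0.007, 1]],
])

```text
clock: 9.65
position: [0.4446, 0.2788, 0.1203]
tool_rot: [2.478, 1.57, 1.152]
force: [0.8, 0.1, 1.0]
grip_width: 0.0855
```

```bash
python3 - <<'E'
from h import *
go([.4447,.2778,.038],.243)
E
```

```text
now [0.4446 0.2788 0.1203] yyaw 0.244 q7 -0.23 t 9.65
shift cm [ 8.23 -0.02  0.11] rv [ 0.001 -0.001 -0.001]
```

Request:
step_arm([
  [[4, 0, 0.1, 0, 0, 0, 1], [7, 0, 0.1, 0, 0, 0, 1], [8.2, 0, 0.1, 0, 0, 0, 1], [8.2, 0, 0.1, 0, 0, 0, 1], [8.2, 0, 0.1, 0, 0, 0, 0.5], [8.2, 0, 0.1, 0, 0, 0, 0.4], [8.2, 0, 0.1, 0, 0, 0, 0.4], [8.2, 0, 0.1, 0, 0, 0, 0.4], [8.2, 0, 0.1, 0, 0, 0, 0.4]],
])

```text
clock: 10.55
position: [0.4455, 0.2782, 0.0397]
tool_rot: [2.133, 1.568, 0.806]
force: [-0.1, -1.1, 12.4]
grip_width: 0.0491
```

Request:
step_arm([
  [[-2, 0, 0, 0, 0, 0, 0.4], [-5, 0, 0, 0, 0, 0, 0.4], [-8, 0, 0, 0, 0, 0, 0.4], [-8, 0, 0, 0, 0, 0, 0.4]],
])

```text
clock: 10.95
position: [0.4469, 0.2791, 0.1237]
tool_rot: [2.055, 1.562, 0.728]
force: [0.1, 0.6, -1.0]
grip_width: 0.0487
```

```bash
python3 - <<'E'
from h import *
go(pk(1,.12),CY)
E
```

```text
now [0.4469 0.2791 0.1237] yyaw 0.244 q7 -0.22 t 10.95
shift cm [ 0.26  1.33 28.04] rv [ 0.098 -0.005 -0.008]
```

Request:
step_arm([
  [[0.3, 0, 10, 0.05, 0, 0, 0.4], [0.3, 1.3, 20, 0.098, 0, 0, 0.4], [0.3, 1.3, 28, 0.098, -0.005, -0.008, 0.4], [0.3, 1.3, 28, 0.098, -0.005, -0.008, 0.4], [0.3, 1.3, 28, 0.098, -0.005, -0.008, 0.4], [0.3, 1.3, 28, 0.098, -0.005, -0.008, 0.4], [0.3, 1.3, 28, 0.098, -0.005, -0.008, 0.4], [0.3, 1.3, 28, 0.098, -0.005, -0.008, 0.4]],
])

```text
clock: 11.75
position: [0.527, 0.0103, 0.1197]
tool_rot: [-0.549, 1.571, -1.975]
force: [-0.2, 1.1, -0.8]
grip_width: 0.0487
```

```bash
python3 - <<'E'
from h import *
im=eyes.grab_frame('side')[:,:,::-1]
crop('side',im,190,110,130,110,6,'s8.png')
go(pk(1,.060),CY)
E
```

```text
now [0.5269 0.0113 0.1196] yyaw 0.146 q7 0.21 t 11.8
shift cm [5.96 0.05 0.13] rv [ 0.001 -0.     0.   ]
```

View pics/s8.png

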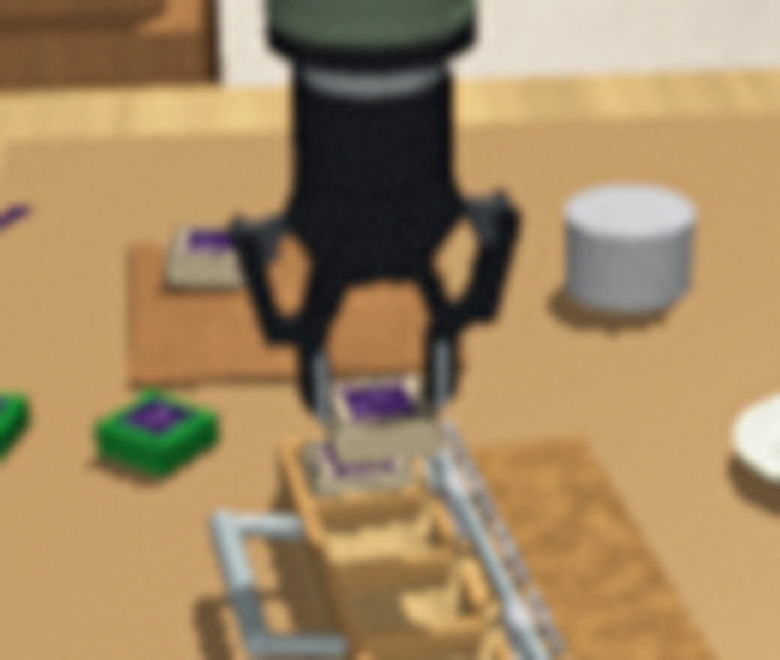

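Request:
step_arm([
  [[3, 0, 0.1, 0, 0, 0, 0.4], [5, 0, 0.1, 0, 0, 0, 0.4], [6, 0, 0.1, 0, 0, 0, 0.4], [6, 0, 0.1, 0, 0, 0, 0.4], [6, 0, 0.1, 0, 0, 0, 0.4], [6, 0, 0.1, 0, 0, 0, 0.72], [6, 0, 0.1, 0, 0, 0, 0.72], [6, 0, 0.1, 0, 0, 0, 0.72], [3, 0, 0, 0, 0, 0, 0.72], [-4, 0, 0, 0, 0, 0, 1]],
])

```text
clock: 12.8
position: [0.5254, 0.0113, 0.1388]
tool_rot: [-1.582, 1.566, -3.006]
force: [1.1, 1.1, 0.5]
grip_width: 0.0742
```

```bash
python3 - <<'E'
from h import *
plaques()
im=eyes.grab_frame('side')[:,:,::-1]
crop('side',im,190,110,130,110,6,'s9.png')
go([.5345,.406,.12],.28)
E
```

```text
[312.2  99. ] 67 c [ 853.6 -196.7] ang 0.365
[131.6 194.4] 70 c [534.9 406.1] ang 0.32
[134.7 222.3] 77 c [442.  394.2] ang -0.196
[203.1 231.5] 69 c [412.1 166.7] ang -0.778
[197.3 262.6] 77 c [310.  185.3] ang -0.318
[105.  264.5] 54 c [303.6 490.1] ang -0.574
now [0.5292 0.0112 0.1447] yyaw 0.146 q7 0.2 t 12.9
shift cm [  2.52   6.23 -38.98] rv [-0.134  0.    -0.007]
```

View pics/s9.png

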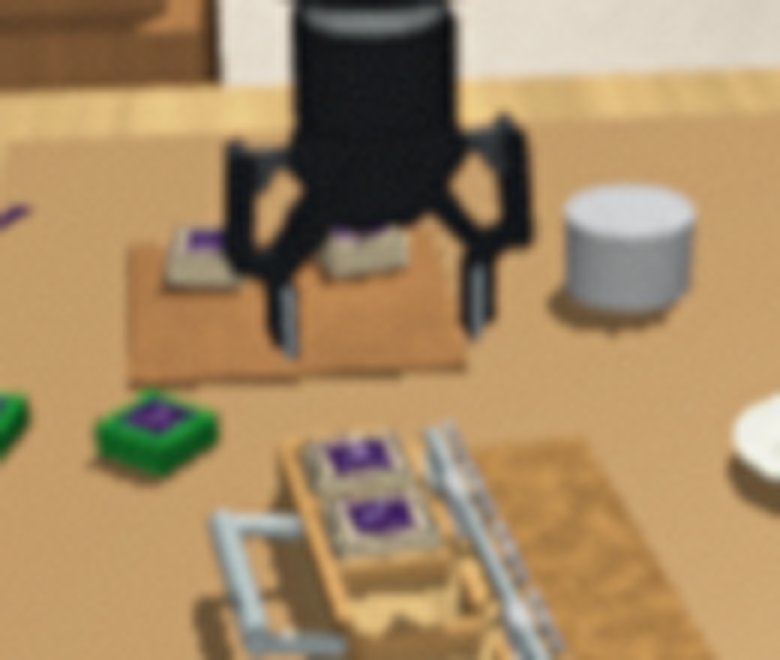

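Request:
step_arm([
  [[0, 1, -7, -0.03, 0, 0, 1], [0, 3, -14, -0.14, 0, 0, 1], [2.5, 6.2, -39, -0.14, 0, -0.007, 1], [2.5, 6.2, -39, -0.14, 0, -0.007, 1], [2.5, 6.2, -39, -0.14, 0, -0.007, 1], [2.5, 6.2, -39, -0.14, 0, -0.007, 1], [2.5, 6.2, -39, -0.14, 0, -0.007, 1], [2.5, 6.2, -39, -0.14, 0, -0.007, 1], [2.5, 6.2, -39, -0.14, 0, -0.007, 1], [2.5, 6.2, -39, -0.14, 0, -0.007, 1]],
])

```text
clock: 13.9
position: [0.5337, 0.4069, 0.1199]
tool_rot: [-0.398, 1.57, -1.681]
force: [0.4, -1.1, 1.2]
grip_width: 0.0857
```

```bash
python3 - <<'E'
from h import *
go([.5346,.406,.038],.29)
E
```

```text
now [0.5337 0.4069 0.1199] yyaw 0.287 q7 -0.29 t 13.9
shift cm [8.19 0.07 0.11] rv [-0.003  0.001  0.   ]
```

Request:
step_arm([
  [[4, 0, 0.1, 0, 0, 0, 1], [7, 0, 0.1, 0, 0, 0, 1], [8.2, 0, 0.1, 0, 0, 0, 1], [8.2, 0, 0.1, 0, 0, 0, 1], [8.2, 0, 0.1, 0, 0, 0, 0.5], [8.2, 0, 0.1, 0, 0, 0, 0.4], [8.2, 0, 0.1, 0, 0, 0, 0.4], [8.2, 0, 0.1, 0, 0, 0, 0.4], [8.2, 0, 0.1, 0, 0, 0, 0.4]],
])

```text
clock: 14.8
position: [0.534, 0.4061, 0.0383]
tool_rot: [0.362, 1.57, -0.922]
force: [0.9, 0.1, -1.2]
grip_width: 0.0338
```

Request:
step_arm([
  [[-2, 0, 0, 0, 0, 0, 0.4], [-5, 0, 0, 0, 0, 0, 0.4], [-8, 0, 0, 0, 0, 0, 0.4], [-8, 0, 0, 0, 0, 0, 0.4]],
])

```text
clock: 15.2
position: [0.5356, 0.4072, 0.1225]
tool_rot: [1.898, 1.565, 0.615]
force: [1.1, 0.2, 1.1]
grip_width: 0.034
```

```bash
python3 - <<'E'
from h import *
go(pk(2,.12),CY)
E
```

```text
now [0.5356 0.4072 0.1225] yyaw 0.287 q7 -0.29 t 15.2
shift cm [  0.1  -12.93  44.18] rv [ 0.142 -0.002 -0.005]
```

Width 0.034 means nothing was gripped; looking again.

```bash
python3 - <<'E'
from h import *
plaques('top_k.png')
im=eyes.grab_frame('side')[:,:,::-1]
crop('side',im,190,90,130,110,6,'s10.png')
cv2.imwrite('pics/top_k2.png',cv2.resize(cv2.imread('pics/top_k.png')[100:300,40:350],None,fx=2.5,fy=2.5))
E
```

```text
[312.2  98.9] 66 c [ 854.  -196.6] ang 0.365
[143.9 188. ] 69 c [555.9 365.2] ang 0.32
[250.2 195.9] 70 c [528.8  11.7] ang -0.001
[231.2 198.3] 71 c [520.9  74.2] ang 0.163
[134.7 222.3] 77 c [442.  394.2] ang -0.196
[203.1 231.5] 52 c [411.8 167.2] ang -0.643
[197.2 262.6] 76 c [310.  185.4] ang -0.317
```

View pics/s10.png

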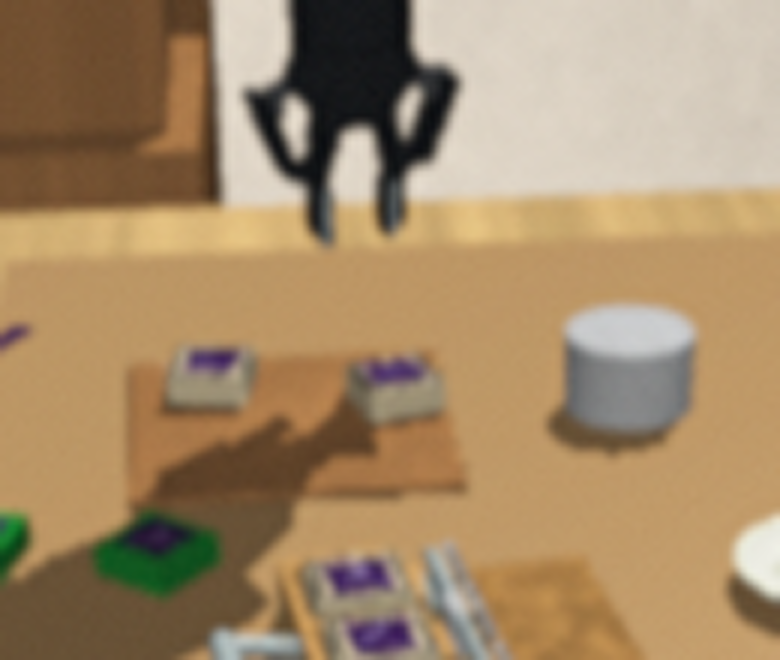

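View pics/top_k2.png

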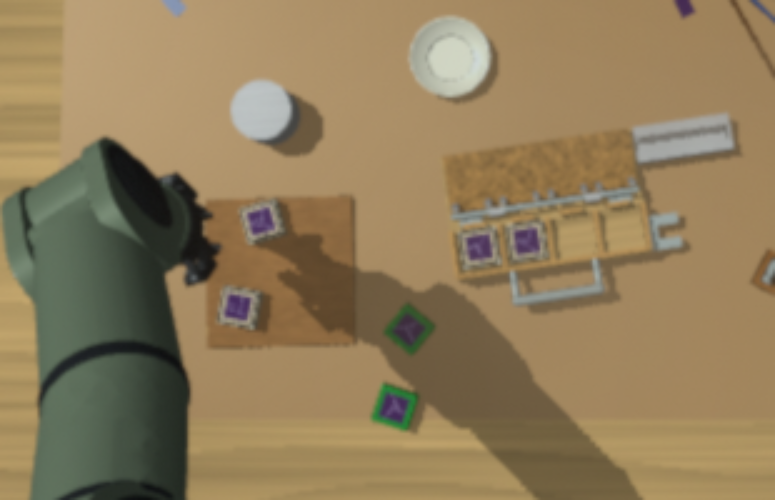

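```bash
python3 - <<'E'
from h import *
go([.556,.3652,.12],.31)
E
```

```text
now [0.5342 0.4063 0.1189] yyaw 0.287 q7 -0.29 t 15.3
shift cm [-0.11  0.93  4.56] rv [-0.023 -0.    -0.001]
```

Request:
step_arm([
  [[-0.1, 0.9, 4.6, -0.02, 0, 0, 1], [-0.1, 0.9, 4.6, -0.02, 0, 0, 1], [-0.1, 0.9, 4.6, -0.02, 0, 0, 1], [-0.1, 0.9, 4.6, -0.02, 0, 0, 1]],
])

```text
clock: 15.7
position: [0.5552, 0.3652, 0.1192]
tool_rot: [2.787, 1.571, 1.524]
force: [-0.1, -0.4, -0.9]
grip_width: 0.0855
```

```bash
python3 - <<'E'
from h import *
plaques()
go([.556,.3652,.038],.31)
E
```

```text
[312.2  98.9] 66 c [ 854.  -196.6] ang 0.365
[143.9 188. ] 68 c [555.9 365.5] ang 0.243
[250.2 195.9] 71 c [528.7  11.6] ang -0.001
[231.2 198.3] 71 c [520.9  74.2] ang 0.163
[134.7 222.3] 77 c [442.  394.2] ang -0.196
[202.8 231.5] 51 c [411.7 168.3] ang -0.778
[197.2 262.6] 76 c [310.  185.4] ang -0.317
now [0.5551 0.3655 0.1193] yyaw 0.308 q7 -0.2 t 15.75
shift cm [8.13 0.07 0.05] rv [-0.002 -0.    -0.   ]
```

Request:
step_arm([
  [[4, 0.07, 0, 0, 0, 0, 1], [7, 0.07, 0, 0, 0, 0, 1], [8.1, 0.07, 0, 0, 0, 0, 1], [8.1, 0.07, 0, 0, 0, 0, 1], [8.1, 0.07, 0, 0, 0, 0, 0.5], [8.1, 0.07, 0, 0, 0, 0, 0.4], [8.1, 0.07, 0, 0, 0, 0, 0.4], [8.1, 0.07, 0, 0, 0, 0, 0.4], [8.1, 0.07, 0, 0, 0, 0, 0.4]],
])

```text
clock: 16.65
position: [0.5564, 0.3662, 0.0399]
tool_rot: [2.06, 1.568, 0.797]
force: [-1.4, -0.8, 8.0]
grip_width: 0.0489
```

Request:
step_arm([
  [[-2, 0, 0, 0, 0, 0, 0.4], [-5, 0, 0, 0, 0, 0, 0.4], [-8, 0, 0, 0, 0, 0, 0.4], [-8, 0, 0, 0, 0, 0, 0.4]],
])

```text
clock: 17.05
position: [0.5582, 0.3672, 0.1249]
tool_rot: [1.957, 1.562, 0.694]
force: [1.0, -0.7, 0.5]
grip_width: 0.0492
```

```bash
python3 - <<'E'
from h import *
go(pk(2,.12),CY)
E
```

```text
now [0.5582 0.3672 0.1249] yyaw 0.308 q7 -0.2 t 17.05
shift cm [  0.22 -14.79  39.41] rv [ 0.162 -0.004 -0.008]
```

Request:
step_arm([
  [[0.2, -4, 10, 0.05, 0, 0, 0.4], [0.2, -8, 20, 0.1, 0, 0, 0.4], [0.2, -12, 30, 0.162, -0.005, -0.008, 0.4], [0.2, -14.8, 39.4, 0.162, -0.005, -0.008, 0.4], [0.2, -14.8, 39.4, 0.162, -0.005, -0.008, 0.4], [0.2, -14.8, 39.4, 0.162, -0.005, -0.008, 0.4], [0.2, -14.8, 39.4, 0.162, -0.005, -0.008, 0.4], [0.2, -14.8, 39.4, 0.162, -0.005, -0.008, 0.4], [0.2, -14.8, 39.4, 0.162, -0.005, -0.008, 0.4], [0.2, -14.8, 39.4, 0.162, -0.005, -0.008, 0.4]],
])

```text
clock: 18.05
position: [0.5363, -0.0569, 0.1206]
tool_rot: [0.443, 1.569, -0.987]
force: [-0.0, 0.8, 1.2]
grip_width: 0.0487
```

```bash
python3 - <<'E'
from h import *
im=eyes.grab_frame('side')[:,:,::-1]
crop('side',im,190,110,130,110,6,'s11.png')
go(pk(2,.060),CY)
E
```

```text
now [ 0.5366 -0.0545  0.1205] yyaw 0.143 q7 0.32 t 18.1
shift cm [ 6.05  0.04 -0.14] rv [-0.002  0.001 -0.001]
```

View pics/s11.png

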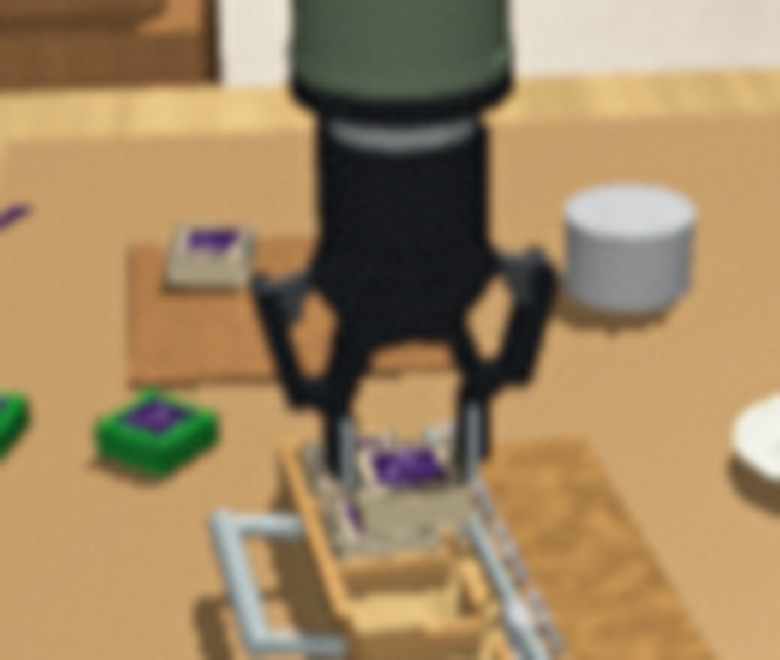

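Request:
step_arm([
  [[3, 0, -0.1, 0, 0, 0, 0.4], [5, 0, -0.1, 0, 0, 0, 0.4], [6, 0, -0.1, 0, 0, 0, 0.4], [6, 0, -0.1, 0, 0, 0, 0.4], [6, 0, -0.1, 0, 0, 0, 0.4], [6, 0, -0.1, 0, 0, 0, 0.72], [6, 0, -0.1, 0, 0, 0, 0.72], [6, 0, -0.1, 0, 0, 0, 0.72], [3, 0, 0, 0, 0, 0, 0.72], [-4, 0, 0, 0, 0, 0, 1]],
])

```text
clock: 19.1
position: [0.5351, -0.0546, 0.1396]
tool_rot: [-1.411, 1.567, -2.839]
force: [0.5, 0.6, 1.7]
grip_width: 0.074
```

```bash
python3 - <<'E'
from h import *
plaques()
im=eyes.grab_frame('side')[:,:,::-1]
crop('side',im,190,110,130,110,6,'s12.png')
go([.442,.3942,.12],-.196)
E
```

```text
[312.2  99. ] 67 c [ 853.6 -196.7] ang 0.365
[231.3 198.3] 69 c [521.5  74.4] ang 0.002
[134.7 222.3] 77 c [442.  394.2] ang -0.196
[203.  231.4] 65 c [411.9 167.2] ang -0.779
[197.2 262.7] 75 c [309.9 185.4] ang -0.317
[105.  264.5] 54 c [303.6 490.1] ang -0.574
now [ 0.5389 -0.055   0.1457] yyaw 0.142 q7 0.31 t 19.2
shift cm [  2.45  -3.24 -45.85] rv [ 0.338  0.001 -0.009]
```

View pics/s12.png

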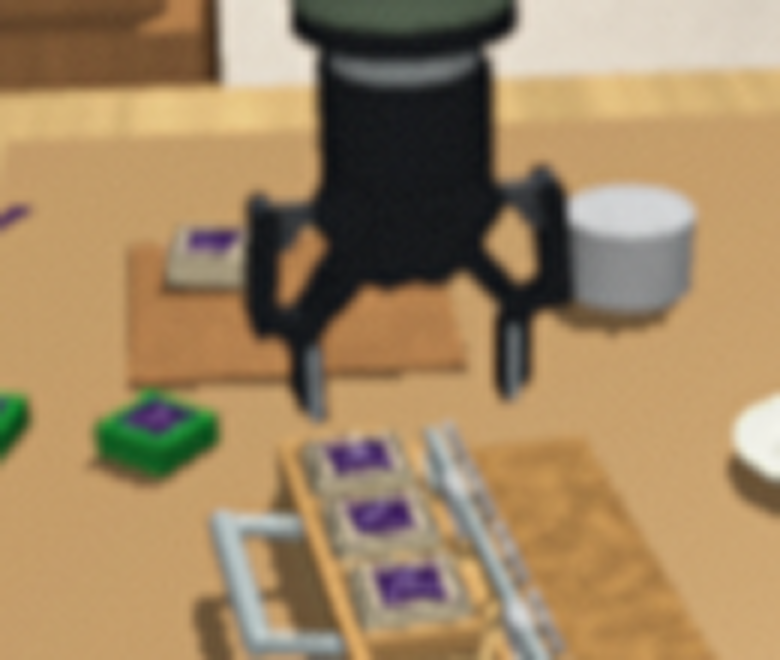

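Three are seated. Now the last plaque.

Request:
step_arm([
  [[0, -0.5, -7, 0.1, 0, 0, 1], [0, -1, -14, 0.2, 0, 0, 1], [2.4, -3.2, -45.9, 0.338, 0, -0.009, 1], [2.4, -3.2, -45.9, 0.338, 0, -0.009, 1], [2.4, -3.2, -45.9, 0.338, 0, -0.009, 1], [2.4, -3.2, -45.9, 0.338, 0, -0.009, 1], [2.4, -3.2, -45.9, 0.338, 0, -0.009, 1], [2.4, -3.2, -45.9, 0.338, 0, -0.009, 1], [2.4, -3.2, -45.9, 0.338, 0, -0.009, 1], [2.4, -3.2, -45.9, 0.338, 0, -0.009, 1]],
])

```text
clock: 20.2
position: [0.4394, 0.4009, 0.1201]
tool_rot: [-2.268, 1.569, 2.256]
force: [-0.7, -1.0, -1.2]
grip_width: 0.0853
```

Request:
step_arm([
  [[0, 0, 0, 0, 0, 0, 1], [0, 0, 0, 0, 0, 0, 1]],
])

```text
clock: 20.4
position: [0.4394, 0.4005, 0.1201]
tool_rot: [-2.232, 1.569, 2.292]
force: [0.0, 0.0, 0.1]
grip_width: 0.0853
```

```bash
python3 - <<'E'
from h import *
plaques()
go([.442,.3942,.038],-.196)
E
```

```text
[312.2  98.9] 67 c [ 854.  -196.8] ang 0.447
[269.9 193. ] 71 c [538.4 -54.1] ang -0.002
[250.2 195.9] 70 c [528.8  11.7] ang -0.001
[231.2 198.3] 71 c [520.9  74.2] ang 0.163
[134.6 222.3] 76 c [442.  394.5] ang -0.196
[202.9 231.5] 67 c [411.7 167.3] ang -0.779
[197.2 262.6] 72 c [309.8 185.7] ang -0.317
now [0.4399 0.3996 0.1203] yyaw -0.19 q7 -0.74 t 20.45
shift cm [8.23 0.32 0.5 ] rv [ 0.006 -0.001  0.001]
```

Request:
step_arm([
  [[4, 0.3, 0.5, 0, 0, 0, 1], [7, 0.3, 0.5, 0, 0, 0, 1], [8.2, 0.3, 0.5, 0, 0, 0, 1], [8.2, 0.3, 0.5, 0, 0, 0, 1], [8.2, 0.3, 0.5, 0, 0, 0, 0.5], [8.2, 0.3, 0.5, 0, 0, 0, 0.4], [8.2, 0.3, 0.5, 0, 0, 0, 0.4], [8.2, 0.3, 0.5, 0, 0, 0, 0.4], [8.2, 0.3, 0.5, 0, 0, 0, 0.4]],
])

```text
clock: 21.35
position: [0.4424, 0.3948, 0.0398]
tool_rot: [-3.026, 1.568, 1.497]
force: [-1.2, -1.1, 10.4]
grip_width: 0.049
```

Request:
step_arm([
  [[-2, 0, 0, 0, 0, 0, 0.4], [-5, 0, 0, 0, 0, 0, 0.4], [-8, 0, 0, 0, 0, 0, 0.4], [-8, 0, 0, 0, 0, 0, 0.4]],
])

```text
clock: 21.75
position: [0.4439, 0.3958, 0.1241]
tool_rot: [2.801, 1.562, 1.041]
force: [1.2, 0.2, 0.3]
grip_width: 0.0486
```

```bash
python3 - <<'E'
from h import *
go(pk(3,.12),CY)
E
```

```text
now [0.4439 0.3958 0.1241] yyaw -0.19 q7 -0.73 t 21.75
shift cm [ 0.08 19.7  48.38] rv [-0.335 -0.008 -0.004]
```

Request:
step_arm([
  [[0, 4, 10, -0.07, 0, 0, 0.4], [0, 8, 20, -0.15, 0, 0, 0.4], [0, 12, 30, -0.22, 0, 0, 0.4], [0, 16, 40, -0.3, 0, 0, 0.4], [0, 19.7, 48.4, -0.335, -0.008, -0.004, 0.4], [0, 19.7, 48.4, -0.335, -0.008, -0.004, 0.4], [0, 19.7, 48.4, -0.335, -0.008, -0.004, 0.4], [0, 19.7, 48.4, -0.335, -0.008, -0.004, 0.4], [0, 19.7, 48.4, -0.335, -0.008, -0.004, 0.4], [0, 19.7, 48.4, -0.335, -0.008, -0.004, 0.4]],
])

```text
clock: 22.75
position: [0.5419, -0.0975, 0.1212]
tool_rot: [1.102, 1.57, -0.323]
force: [0.4, 0.6, -1.2]
grip_width: 0.0486
```

Request:
step_arm([
  [[0, 0, 0, 0, 0, 0, 0.4]],
])

```text
clock: 22.85
position: [0.5421, -0.1049, 0.1216]
tool_rot: [0.514, 1.567, -0.919]
force: [-0.5, 0.5, -0.1]
grip_width: 0.0487
```

```bash
python3 - <<'E'
from h import *
im=eyes.grab_frame('side')[:,:,::-1]
crop('side',im,190,110,130,110,6,'s13.png')
go(pk(3,.060),CY)
E
```

```text
now [ 0.5419 -0.1016  0.1214] yyaw 0.14 q7 0.39 t 22.9
shift cm [6.14 0.2  1.52] rv [-0.006  0.002 -0.002]
```

View pics/s13.png

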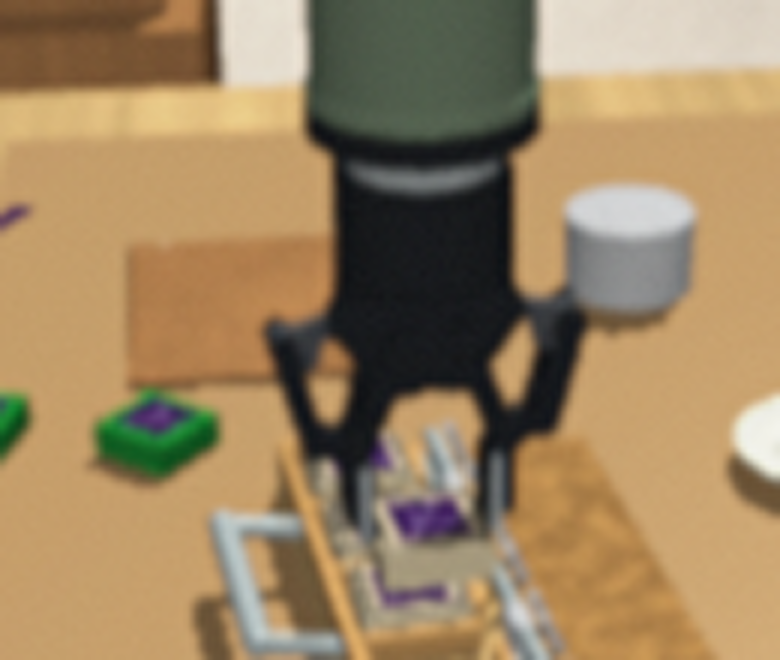

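Shift 1.5 cm first, then go down.

Request:
step_arm([
  [[0, 0.2, 1.5, 0, 0, 0, 0.4], [0, 0.2, 1.5, 0, 0, 0, 0.4], [0, 0.2, 1.5, 0, 0, 0, 0.4]],
])

```text
clock: 23.2
position: [0.5459, -0.1152, 0.1215]
tool_rot: [0.868, 1.569, -0.562]
force: [0.3, -0.2, -0.6]
grip_width: 0.049
```

```bash
python3 - <<'E'
from h import *
go(pk(3,.060),CY)
E
```

```text
now [ 0.5459 -0.1152  0.1215] yyaw 0.14 q7 0.41 t 23.2
shift cm [ 6.15 -0.01  0.12] rv [-0.005  0.001 -0.002]
```

Request:
step_arm([
  [[3, 0, 0.1, -0.005, 0, 0, 0.4], [5, 0, 0.1, -0.005, 0, 0, 0.4], [6.1, 0, 0.1, -0.005, 0, 0, 0.4], [6.1, 0, 0.1, -0.005, 0, 0, 0.4], [6.1, 0, 0.1, -0.005, 0, 0, 0.4], [6.1, 0, 0.1, -0.005, 0, 0, 0.72], [6.1, 0, 0.1, -0.005, 0, 0, 0.72], [6.1, 0, 0.1, -0.005, 0, 0, 0.72], [3, 0, 0, 0, 0, 0, 0.72], [-4, 0, 0, 0, 0, 0, 1]],
])

```text
clock: 24.2
position: [0.5444, -0.1148, 0.1406]
tool_rot: [-1.421, 1.568, -2.852]
force: [1.6, 0.0, 1.2]
grip_width: 0.0742
```

```bash
python3 - <<'E'
from h import *
im=eyes.grab_frame('side')[:,:,::-1]
crop('side',im,190,110,130,110,6,'s14.png')
go(cr(-.122,0,.14),CY)
E
```

```text
now [ 0.5479 -0.116   0.1493] yyaw 0.139 q7 0.4 t 24.25
shift cm [ 0.85 -7.75 -9.63] rv [-0.006  0.003 -0.008]
```

View pics/s14.png

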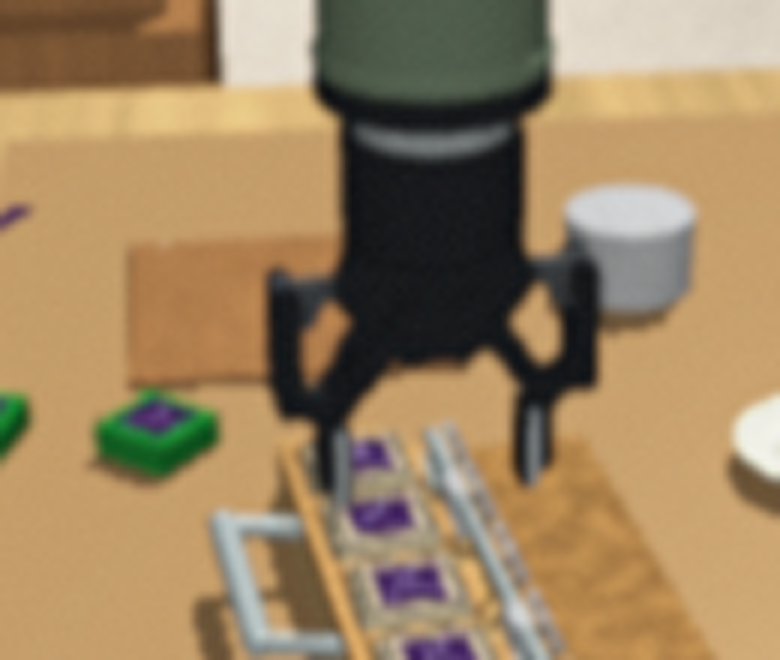

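Request:
step_arm([
  [[-3, -3, -4, 0, 0, 0, 0.5], [0.8, -7.8, -9.6, 0, 0, -0.008, 0.35], [0.8, -7.8, -9.6, 0, 0, -0.008, 0.35], [0.8, -7.8, -9.6, 0, 0, -0.008, 0.35], [0.8, -7.8, -9.6, 0, 0, -0.008, 0.35], [0.8, -7.8, -9.6, 0, 0, -0.008, 0.35], [0.8, -7.8, -9.6, 0, 0, -0.008, 0.35]],
])

```text
clock: 24.95
position: [0.4581, -0.0324, 0.1407]
tool_rot: [0.135, 1.568, -1.297]
force: [0.1, 1.1, 0.3]
grip_width: 0.0297
```

```bash
python3 - <<'E'
from h import *
im=eyes.grab_frame('side')[:,:,::-1]
crop('side',im,190,110,130,120,6,'s15.png')
go([.457,-.0305,.038],CY)
E
```

```text
now [ 0.4579 -0.0324  0.1406] yyaw 0.138 q7 0.25 t 25.0
shift cm [10.26 -0.07 -0.23] rv [-0.007  0.003 -0.   ]
```

View pics/s15.png

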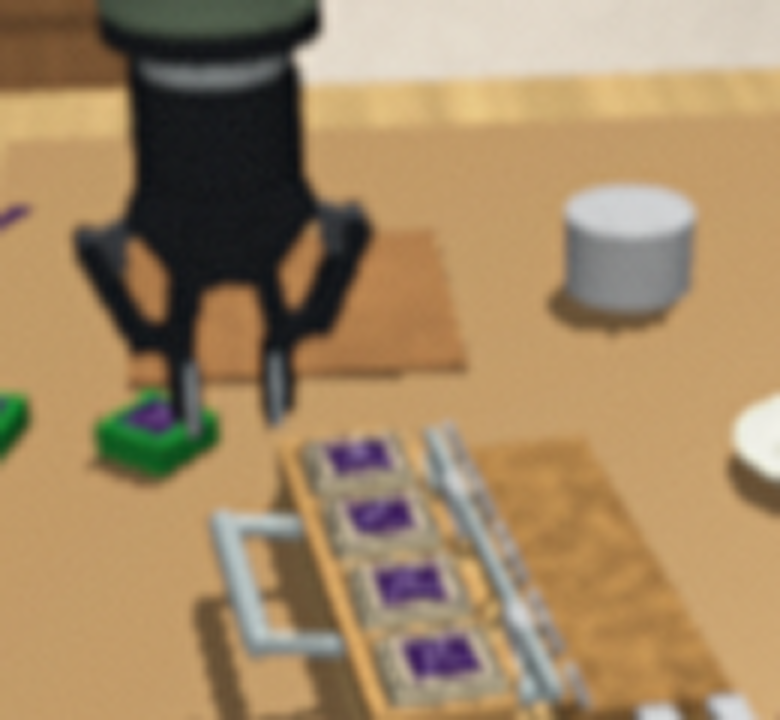

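Request:
step_arm([
  [[5, 0, -0.2, 0, 0, 0, 0.35], [8.5, -0.1, -0.2, -0.007, 0, 0, 0.35], [10.2, -0.1, -0.2, -0.007, 0, 0, 0.35], [10.2, -0.1, -0.2, -0.007, 0, 0, 0.35], [10.2, -0.1, -0.2, -0.007, 0, 0, 0.35], [10.2, -0.1, -0.2, -0.007, 0, 0, 0], [10.2, -0.1, -0.2, -0.007, 0, 0, 0], [10.2, -0.1, -0.2, -0.007, 0, 0, 0], [10.2, -0.1, -0.2, -0.007, 0, 0, 0]],
], grip_force=40)

```text
clock: 25.9
position: [0.457, -0.031, 0.0398]
tool_rot: [0.408, 1.567, -1.018]
force: [-3.3, -1.6, 6.5]
grip_width: 0.0129
```

```bash
python3 - <<'E'
from h import *
arc([0,.15,.3,.45,.6,.8,1,1.2,1.4])
E
```

```text
[ 0.45704815 -0.03101333  0.03981671] [-3.3 -1.6  6.5]
0 [0.33 0.07 0.05]
0.15 [-1.49  0.21  0.05]
0.3 [-3.27  0.62  0.06]
0.45 [-4.97  1.29  0.06]
0.6 [-6.55  2.21  0.07]
0.8 [-8.41  3.78  0.08]
1 [-9.93  5.69  0.08]
1.2 [-11.03   7.86   0.08]
1.4 [-11.68  10.21   0.08]
```

Request:
step_arm([
  [[-1.2, 0.06, 0, 0, 0, 0, 0], [-2.4, 0.24, 0, 0, 0, 0, 0], [-3.6, 0.55, 0, 0, 0, 0, 0], [-4.75, 0.96, 0, 0, 0, 0, 0], [-5.85, 1.5, 0, 0, 0, 0, 0], [-6.9, 2.13, 0, 0, 0, 0, 0], [-7.85, 2.87, 0, 0, 0, 0, 0], [-8.75, 3.7, 0, 0, 0, 0, 0], [-9.55, 4.6, 0.02, 0, 0, 0, 0], [-10.25, 5.6, 0.03, 0, 0, 0, 0]],
])

```text
clock: 26.9
position: [0.5065, -0.0238, 0.1436]
tool_rot: [-1.415, 1.56, -2.841]
force: [-46.3, -3.5, 42.2]
grip_width: 0.012
```

```bash
python3 - <<'E'
from h import *
arc([1,1.1,1.2,1.3,1.4,1.5,1.6,1.7],.0055)
im=eyes.grab_frame('side')[:,:,::-1]
crop('side',im,190,90,130,140,5,'s16.png')
E
```

```text
[ 0.50647258 -0.02375578  0.1436191 ] [-46.3  -3.5  42.2]
1 [0.19 0.68 0.05]
1.1 [-0.43  1.73  0.05]
1.2 [-0.94  2.84  0.05]
1.3 [-1.34  4.    0.05]
1.4 [-1.61  5.18  0.04]
1.5 [-1.77  6.39  0.04]
1.6 [-1.81  7.61  0.04]
1.7 [-1.73  8.83  0.04]
```

View pics/s16.png

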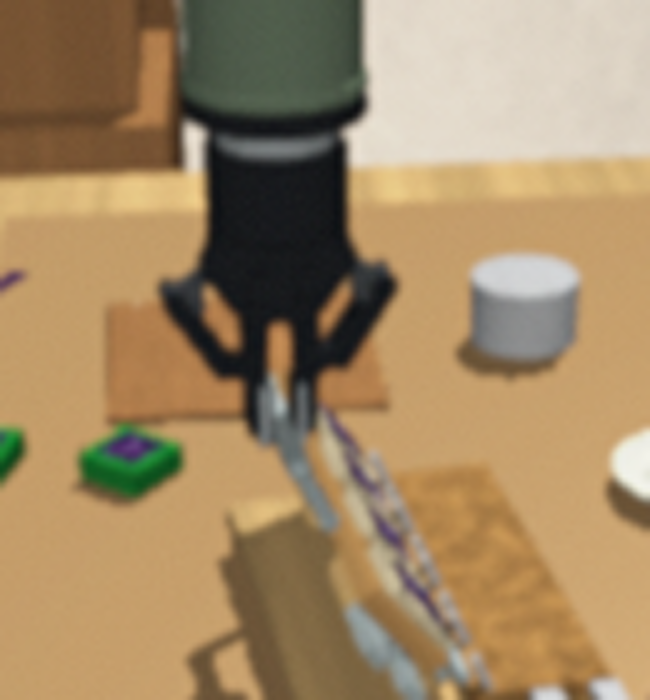

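Request:
step_arm([
  [[0, 0, 0, 0, 0, 0, 0], [0, 0, 0, 0, 0, 0, 0]],
])

```text
clock: 27.15
position: [0.5098, -0.0234, 0.1462]
tool_rot: [-1.022, 1.566, -2.449]
force: [6.2, -0.5, -12.0]
grip_width: 0.012
```

```bash
python3 - <<'E'
from h import *
arc([.9],.0055)
s=bot.observe();print(s['moment'],s['grip_width'])
im=eyes.grab_frame('top')[:,:,::-1]
crop('top',im,210,140,130,90,6,'t17.png')
E
```

```text
[ 0.50978458 -0.02338554  0.14622174] [  6.2  -0.5 -12. ]
0.9 [ 1.17 -0.64  0.04]
[-0.14228349 -1.19189559 -0.0113989 ] 0.012028989403609087
```

View pics/t17.png

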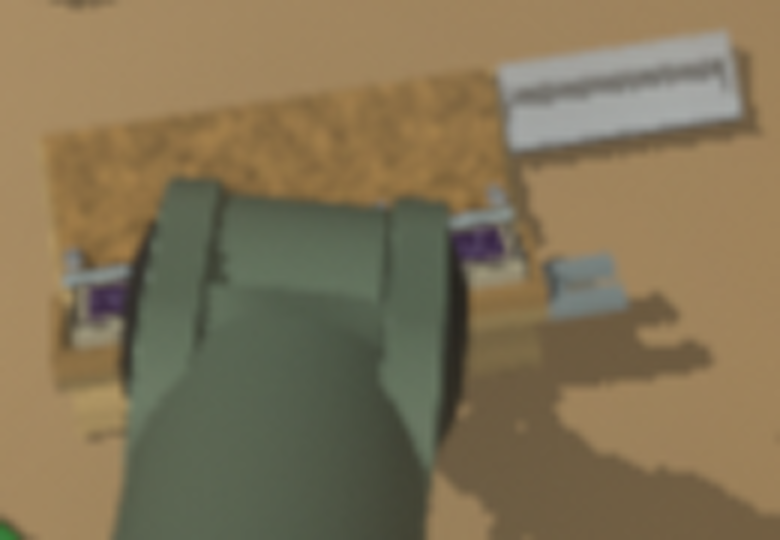

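Request:
step_arm([
  [[0, 0, 0, 0, 0, 0, 0.3], [0, 0, 0, 0, 0, 0, 0.3], [0, 0, 0, 0, 0, 0, 0.3], [0.8, 0, 0, 0, 0, 0, 0.3], [0.8, 0, 0, 0, 0, 0, 0.3], [0.8, 0, 0, 0, 0, 0, 0.3]],
], grip_force=80)

```text
clock: 27.8
position: [0.5095, -0.0235, 0.1379]
tool_rot: [-1.126, 1.565, -2.553]
force: [-0.3, 0.1, 0.4]
grip_width: 0.0254
```

```bash
python3 - <<'E'
from h import *
arc([.9,.95,1],.0045)
im=eyes.grab_frame('side')[:,:,::-1]
crop('side',im,220,140,65,75,8,'s18.png')
E
```

```text
[ 0.50946995 -0.02345935  0.13787693] [-0.3  0.1  0.4]
0.9 [ 0.43 -0.61  0.03]
0.95 [ 0.06 -0.12  0.04]
1 [-0.28  0.38  0.04]
```

View pics/s18.png

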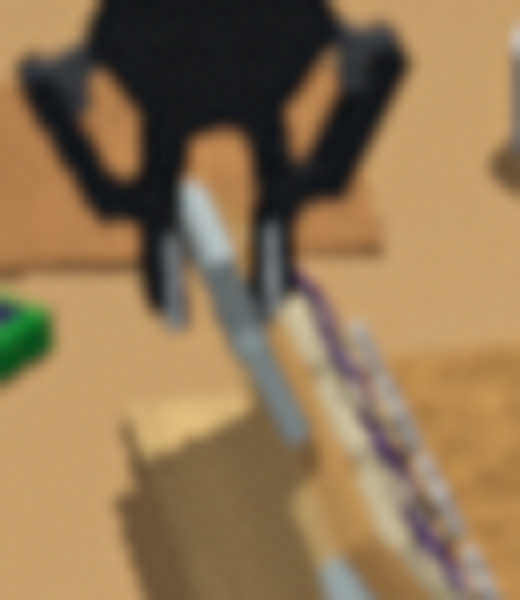

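Request:
step_arm([
  [[0, 0, 0, 0, 0, 0, 0], [0, 0, 0, 0, 0, 0, 0], [0, 0, 0, 0, 0, 0, 0], [0, 0, 0, 0, 0, 0, 0], [-0.4, 0.55, 0, 0, 0, 0, 0], [-0.67, 1.09, 0, 0, 0, 0, 0], [-1.21, 2.19, 0, 0, 0, 0, 0], [-1.63, 3.33, 0, 0, 0, 0, 0], [-1.93, 4.52, 0, 0, 0, 0, 0], [-1.93, 4.52, 0, 0, 0, 0, 0]],
])

```text
clock: 28.85
position: [0.5562, -0.0166, 0.1584]
tool_rot: [-0.784, 1.567, -2.21]
force: [-0.6, 2.0, 13.3]
grip_width: 0.0114
```

```bash
python3 - <<'E'
from h import *
arc([1.4,1.5,1.57,1.7,1.8,2,2.2,2.4,2.6,2.8,3,3.14],.0045)
im=eyes.grab_frame('side')[:,:,::-1]
crop('side',im,190,90,130,140,5,'s19.png')
E
```

```text
[ 0.55622399 -0.01663593  0.15839317] [-0.6  2.  13.3]
1.4 [0.02 0.17 0.03]
1.5 [-0.13  1.38  0.03]
1.57 [-0.17  2.24  0.03]
1.7 [-0.07  3.82  0.03]
1.8 [0.15 5.02 0.03]
2 [0.93 7.33 0.02]
2.2 [2.15 9.43 0.02]
2.4 [3.770e+00 1.125e+01 1.000e-02]
2.6 [5.720e+00 1.271e+01 1.000e-02]
2.8 [ 7.92 13.76  0.  ]
3 [10.28 14.35 -0.  ]
3.14 [ 1.198e+01  1.448e+01 -1.000e-02]
```

View pics/s19.png

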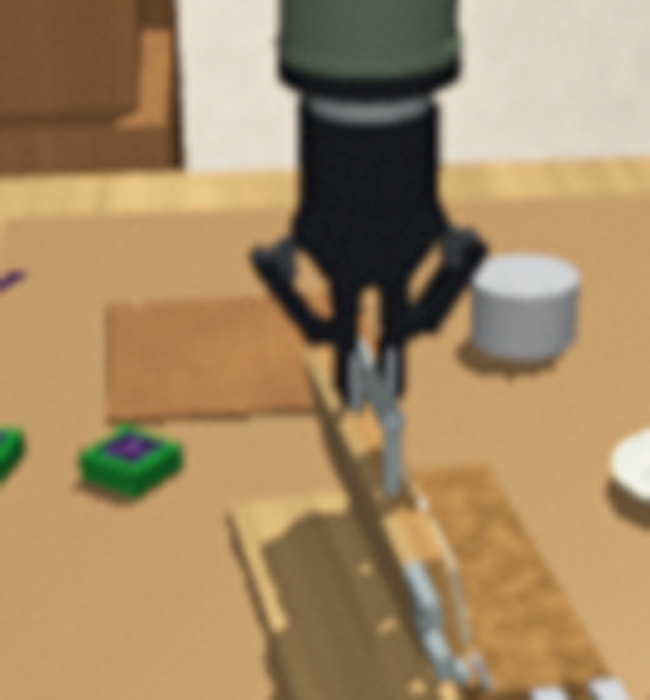

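Request:
step_arm([
  [[-0.13, 1.38, 0, 0, 0, 0, 0], [-0.17, 2.6, 0, 0, 0, 0, 0], [0.03, 4.42, 0, 0, 0, 0, 0], [0.5, 6.2, 0, 0, 0, 0, 0], [1.2, 7.88, 0, 0, 0, 0, 0], [2.15, 9.43, 0, 0, 0, 0, 0], [3.35, 10.83, 0, 0, 0, 0, 0], [4.72, 12.05, 0, 0, 0, 0, 0], [6.25, 13.02, 0, 0, 0, 0, 0], [7.9, 13.76, 0, 0, 0, 0, 0]],
])

```text
clock: 29.9
position: [0.6927, 0.0038, 0.079]
tool_rot: [-0.945, 1.568, -2.37]
force: [-12.5, 0.8, 4.6]
grip_width: 0.0114
```

```bash
python3 - <<'E'
from h import *
arc([2.6,2.7,2.8,2.9,3,3.1,3.14,3.16],.0045)
E
```

```text
[0.69271746 0.00381199 0.07900447] [-12.5   0.8   4.6]
2.6 [-2.19 -1.11  0.08]
2.7 [-1.11 -0.53  0.08]
2.8 [ 0.01 -0.06  0.08]
2.9 [1.18 0.29 0.07]
3 [2.38 0.53 0.07]
3.1 [3.59 0.64 0.07]
3.14 [4.08 0.65 0.07]
3.16 [4.32 0.65 0.07]
```

Request:
step_arm([
  [[1.2, 0.25, 0, 0, 0, 0, 0], [2.4, 0.48, 0, 0, 0, 0, 0], [3.6, 0.6, 0, 0, 0, 0, 0], [4.2, 0.6, 0, 0, 0, 0, 0], [4.3, 0.6, 0, 0, 0, 0, 0], [4.3, 0.6, 0, 0, 0, 0, 0]],
])

```text
clock: 30.5
position: [0.6986, 0.0042, 0.037]
tool_rot: [-0.915, 1.568, -2.341]
force: [-10.3, -1.7, 16.5]
grip_width: 0.0115
```

```bash
python3 - <<'E'
from h import *
arc([3.14],.0045)
im=eyes.grab_frame('side')[:,:,::-1]
crop('side',im,210,110,130,120,6,'s20.png')
E
```

```text
[0.69859929 0.00416884 0.03704286] [-10.3  -1.7  16.5]
3.14 [-0.12  0.06  0.03]
```

View pics/s20.png

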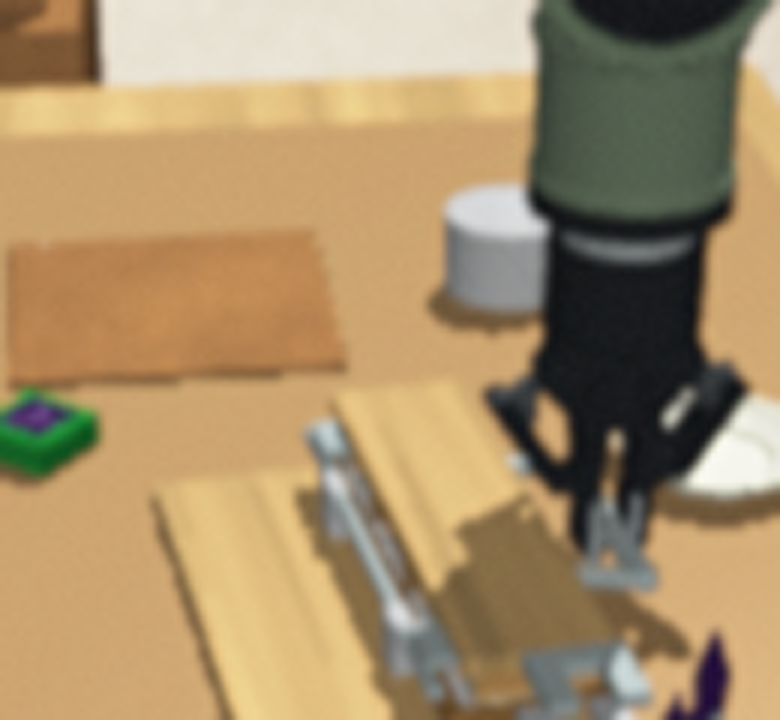

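Request:
step_arm([
  [[0.15, 0, 0, 0, 0, 0, 0], [0.15, 0, 0, 0, 0, 0, 0], [0, 0, 0, 0, 0, 0, 0.3], [0, 0, 0, 0, 0, 0, 0.3], [0, 0, 0, 0, 0, 0, 0.3], [-5, 0, 0, 0, 0, 0, 0.3], [-10, 0, 0, 0, 0, 0, 0.3], [-15, 0, 0, 0, 0, 0, 0.3], [-15, -10, 10, 0, 0, 0, 0.4], [-15, -20, 15, 0, 0, 0, 0.4]],
])

```text
clock: 31.55
position: [0.6329, -0.0705, 0.1886]
tool_rot: [0.273, 1.568, -1.152]
force: [-0.3, -1.9, -0.8]
grip_width: 0.0341
```

```bash
python3 - <<'E'
from h import *
s=bot.observe();print(s['position'],s['force'])
im=eyes.grab_frame('side')[:,:,::-1];cv2.imwrite('pics/side21_raw.png',im)
crop('side',im,210,140,130,120,6,'s21.png')
im=eyes.grab_frame('top')[:,:,::-1];cv2.imwrite('pics/top21_raw.png',im)
crop('top',im,210,130,170,100,4.7,'t21.png')
E
```

```text
[ 0.63288017 -0.07050318  0.18856494] [-0.30078323 -1.87096276 -0.77335545]
```

View pics/s21.png

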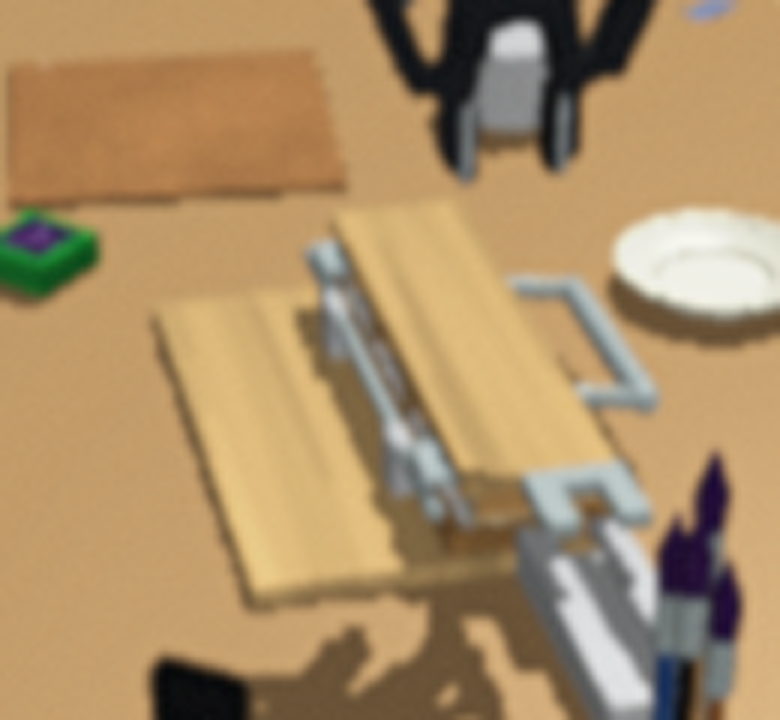

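View pics/t21.png

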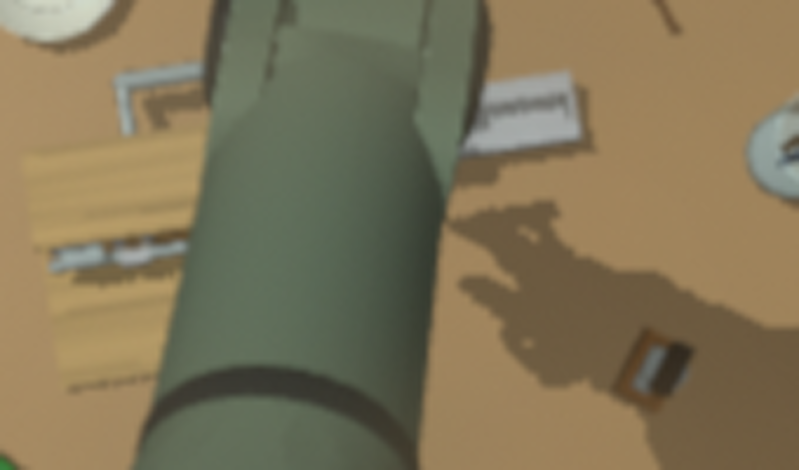

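```bash
python3 - <<'E'
from h import *
np.set_printoptions(precision=4,suppress=True)
for y in(.055,-.055): print('bar exp',proj('side',cr(.122,y,.0335)))
im=cv2.imread('pics/side21_raw.png');crop('side',im,225,240,40,60,10,'sb.png')
im=cv2.imread('pics/top0_raw.png')
for n,im,box in(('top',im,(330,195,370,225)),('side',cv2.imread('pics/side21_raw.png'),(225,240,265,275))):
    u0,v0,u1,v1=box
    g=cv2.cvtColor(im,cv2.COLOR_BGR2HSV)[v0:v1,u0:u1]
    b=im[v0:v1,u0:u1].max(2); m=(b<(75 if n=='top' else 45)).astype(np.uint8)
    k,l,s,c=cv2.connectedComponentsWithStats(m)
    for i in range(1,k):
        if s[i,4]>15:
            cnt=cv2.findContours((l==i).astype(np.uint8),0,2)[0][0]
            print(n,c[i]+[u0,v0],s[i],cv2.minAreaRect(cnt))
            if n=='top': print([onz('top',*(c[i]+[u0,v0]),z) for z in(.077,.09)])
E
```

```text
bar exp [304.925 188.292]
bar exp [316.8581 206.575 ]
top [352.5918 208.0204] [19  8  8 11 49] ((22.400001525878906, 13.200000762939453), (4.472135543823242, 10.733125686645508), 26.56505012512207)
[array([ 0.4875, -0.3148,  0.077 ]), array([ 0.4873, -0.312 ,  0.09  ])]
side [243.0728 256.7616] [ 11  11  15  13 151] ((17.924528121948242, 16.764148712158203), (15.933823585510254, 10.02731990814209), 15.945395469665527)
```

View pics/sb.png

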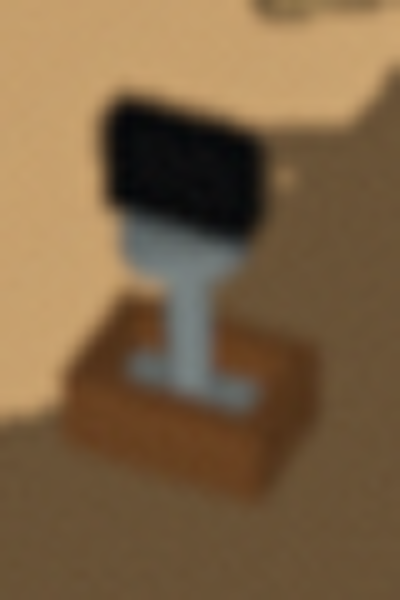

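```bash
python3 - <<'E'
from h import *
np.set_printoptions(precision=4,suppress=True)
g=lambda p,z:onz('side',(p[0]+.5)/10-.5+225,(p[1]+.5)/10-.5+240,z)
f=lambda p,z:onz('top',(p[0]+.5)/10-.5+320,(p[1]+.5)/10-.5+180,z)
def d(a,b): v=b-a;return np.arctan2(v[1],v[0])
print('wing bot edge',d(g((108,208),.064),g((248,240),.064)),g((108,208),.064),g((248,240),.064))
print('stand front top', d(g((68,385),.022),g((262,450),.022)), g((68,385),.022),g((262,450),.022),g((322,350),.022),g((125,298),.022))
print('stand top cam',f((275,195),.022),f((205,325),.022), f((330,385),.022))
print('wing top cam right edge',f((376,243),.09),f((325,342),.09))
# triangulate shank-ish wing centre
o1,d1=ray('side',243.1,256.8);o2,d2=ray('top',352.6,208.0)
A=np.stack([d1,-d2],1);t=np.linalg.lstsq(A,o2-o1,rcond=None)[0];print(o1+t[0]*d1,o2+t[1]*d2)
E
```

```text
wing bot edge -0.4100576838317074 [ 0.4718 -0.31    0.064 ] [ 0.5024 -0.3233  0.064 ]
stand front top -0.5182162904913096 [ 0.461  -0.3202  0.022 ] [ 0.5036 -0.3445  0.022 ] [ 0.5189 -0.3126  0.022 ] [ 0.4745 -0.2913  0.022 ]
stand top cam [ 0.5179 -0.3089  0.022 ] [ 0.475  -0.2852  0.022 ] [ 0.4552 -0.326   0.022 ]
wing top cam right edge [ 0.5003 -0.3264  0.09  ] [ 0.4693 -0.31    0.09  ]
[ 0.4892 -0.3149  0.0768] [ 0.4875 -0.3149  0.0768]
```

```bash
python3 - <<'E'
from h import *
print('jar base',onz('side',320,313,0), 'jar top',onz('top',384,161,.09), 'tube',onz('top',396,257,.02))
go([.4885,-.3155,.16],1.11)
print(bot.observe()['qpos'])
E
```

```text
jar base [ 0.64491857 -0.41693819  0.        ] jar top [ 0.63529507 -0.41310849  0.09      ] tube [ 0.32779446 -0.46617198  0.02      ]
now [ 0.6287 -0.0757  0.1881] yyaw 0.138 q7 0.31 t 31.65
shift cm [  2.96 -17.18  21.81] rv [-0.972  0.002  0.006]
[-0.1375882   0.62155196  0.24549744  1.6450108  -0.17555443  0.90022912
  0.31170315]
```

Request:
step_arm([
  [[0, -4, 6, -0.15, 0, 0, 0.6], [0, -8, 11, -0.3, 0, 0, 0.6], [1, -12, 16, -0.45, 0, 0, 0.6], [2.9, -17.2, 21.8, -0.6, 0, 0.006, 0.6], [2.9, -17.2, 21.8, -0.75, 0, 0.006, 0.6], [2.9, -17.2, 21.8, -0.9, 0, 0.006, 0.6], [2.9, -17.2, 21.8, -0.972, 0, 0.006, 0.6], [2.9, -17.2, 21.8, -0.972, 0, 0.006, 0.6], [2.9, -17.2, 21.8, -0.972, 0, 0.006, 0.6], [2.9, -17.2, 21.8, -0.972, 0, 0.006, 0.6]],
])

```text
clock: 32.65
position: [0.489, -0.3145, 0.1607]
tool_rot: [-0.133, 1.569, -0.594]
force: [-0.4, -0.6, 0.3]
grip_width: 0.0512
```

```bash
python3 - <<'E'
from h import *
go([.4885,-.3155,.090],1.11)
im=eyes.grab_frame('side')[:,:,::-1]
crop('side',im,205,180,80,110,7,'s22.png')
im=eyes.grab_frame('top')[:,:,::-1]
crop('top',im,310,160,80,80,7,'t22.png')
E
```

```text
now [ 0.489  -0.3145  0.1607] yyaw 1.11 q7 1.57 t 32.65
shift cm [ 7.07 -0.11 -0.01] rv [-0.     0.002  0.   ]
```

View pics/s22.png

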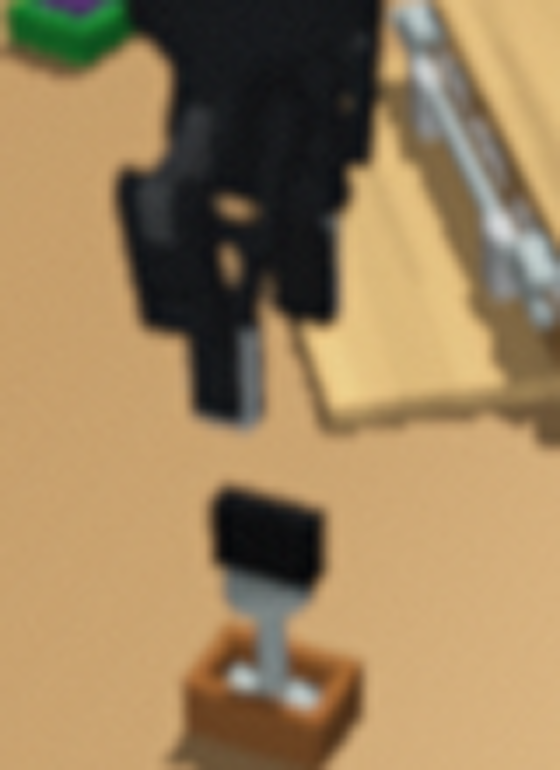

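View pics/t22.png

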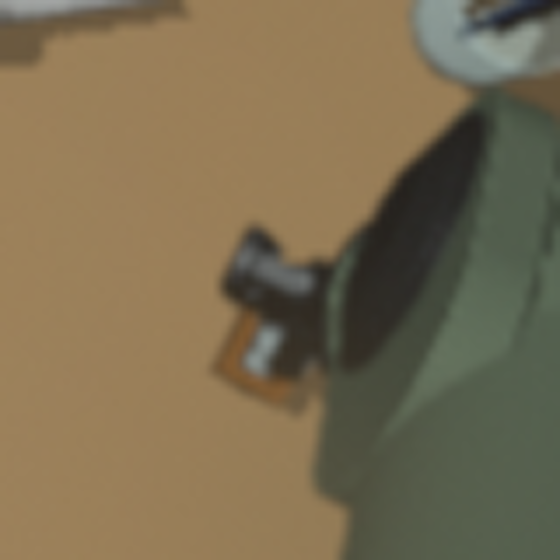

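Request:
step_arm([
  [[3, -0.1, 0, 0, 0, 0, 0.6], [5.5, -0.1, 0, 0, 0, 0, 0.6], [7.1, -0.1, 0, 0, 0, 0, 0.6], [7.1, -0.1, 0, 0, 0, 0, 0.6], [7.1, -0.1, 0, 0, 0, 0, 0.6]],
], grip_force=60)

```text
clock: 33.25
position: [0.4889, -0.3153, 0.0901]
tool_rot: [-0.277, 1.569, -0.737]
force: [0.4, -0.3, 0.1]
grip_width: 0.0512
```

```bash
python3 - <<'E'
from h import *
im=eyes.grab_frame('side')[:,:,::-1]
crop('side',im,205,180,80,110,7,'s23.png')
E
```

```text
(no output)
```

View pics/s23.png

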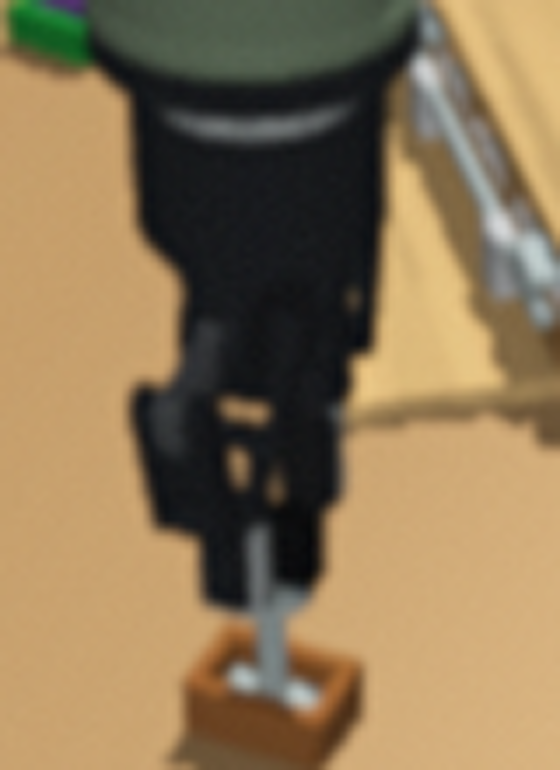

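Request:
step_arm([
  [[0, 0, 0, 0, 0, 0, 0.1], [0, 0, 0, 0, 0, 0, 0], [0, 0, 0, 0, 0, 0, 0], [0, 0, 0, 0, 0, 0, 0], [0, 0, 0, 0, 0, 0, 0]],
])

```text
clock: 33.8
position: [0.4895, -0.3157, 0.0915]
tool_rot: [-0.131, 1.567, -0.591]
force: [-1.9, 0.3, 9.8]
grip_width: 0.0105
```

Request:
step_arm([
  [[-3, 0, 0, 0, 0, 0, 0], [-6, 0, 0, 0, 0, 0, 0], [-6, 0, 0, 0, 0, 0, 0], [-6, 0, 0, 0, 0, 0, 0]],
])

```text
clock: 34.2
position: [0.4895, -0.3156, 0.1519]
tool_rot: [-0.096, 1.566, -0.556]
force: [-1.0, 0.0, -1.8]
grip_width: 0.0108
```

```bash
python3 - <<'E'
from h import *
im=eyes.grab_frame('side')[:,:,::-1]
crop('side',im,205,160,80,110,7,'s24.png')
print(cr(.06,-.216,.155));go(cr(.06,-.216,.155),CY)
E
```

```text
[ 0.66918324 -0.21871841  0.155     ]
now [ 0.4891 -0.3155  0.1512] yyaw 1.111 q7 1.57 t 34.25
shift cm [-0.35 16.67 11.84] rv [ 0.965  0.004 -0.001]
```

View pics/s24.png

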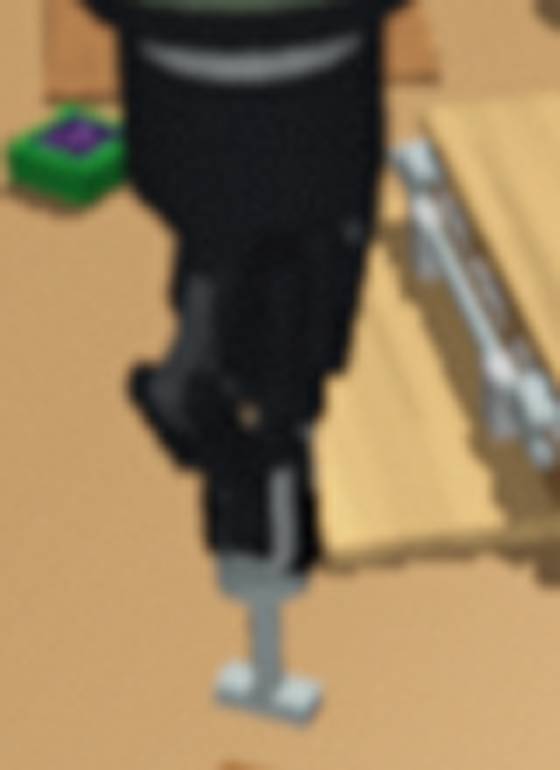

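Request:
step_arm([
  [[-0.3, 4, 3, 0.15, 0, 0, 0], [-0.3, 8, 6, 0.3, 0, 0, 0], [-0.3, 12, 9, 0.45, 0, 0, 0], [-0.3, 16.6, 11.8, 0.6, 0, 0, 0], [-0.3, 16.6, 11.8, 0.75, 0, 0, 0], [-0.3, 16.6, 11.8, 0.9, 0, 0, 0], [-0.3, 16.6, 11.8, 0.965, 0.004, 0, 0], [-0.3, 16.6, 11.8, 0.965, 0.004, 0, 0], [-0.3, 16.6, 11.8, 0.965, 0.004, 0, 0], [-0.3, 16.6, 11.8, 0.965, 0.004, 0, 0]],
])

```text
clock: 35.25
position: [0.6683, -0.2192, 0.1541]
tool_rot: [2.789, 1.57, 1.366]
force: [-0.1, 0.2, -1.2]
grip_width: 0.0105
```

```bash
python3 - <<'E'
from h import *
go(cr(.0593,-.216,.125),CY)
E
```

```text
now [ 0.6683 -0.2192  0.1541] yyaw 0.147 q7 0.54 t 35.25
shift cm [ 2.91  0.02 -0.03] rv [ 0.002 -0.001 -0.   ]
```

Request:
step_arm([
  [[2, 0, 0, 0, 0, 0, 0], [2.9, 0, 0, 0, 0, 0, 0], [2.9, 0, 0, 0, 0, 0, 0], [2.9, 0, 0, 0, 0, 0, 0]],
])

```text
clock: 35.65
position: [0.6683, -0.2194, 0.1253]
tool_rot: [2.789, 1.57, 1.366]
force: [0.2, 0.4, -1.5]
grip_width: 0.011
```

```bash
python3 - <<'E'
from h import *
im=eyes.grab_frame('side')[:,:,::-1]
crop('side',im,265,170,80,100,7,'s25.png')
im=eyes.grab_frame('top')[:,:,::-1]
crop('top',im,270,110,90,80,7,'t25.png')
go(cr(.0593,-.216,.0915),CY)
print(proj('side',cr(.06,-.216,.024)),proj('side',cr(.06,-.2,.024)))
E
```

```text
now [ 0.6686 -0.2194  0.1258] yyaw 0.147 q7 0.55 t 35.75
shift cm [ 3.43 -0.01 -0.05] rv [ 0.002 -0.001 -0.001]
[314.47530463 245.78732064] [312.39256653 242.02366895]
```

View pics/s25.png

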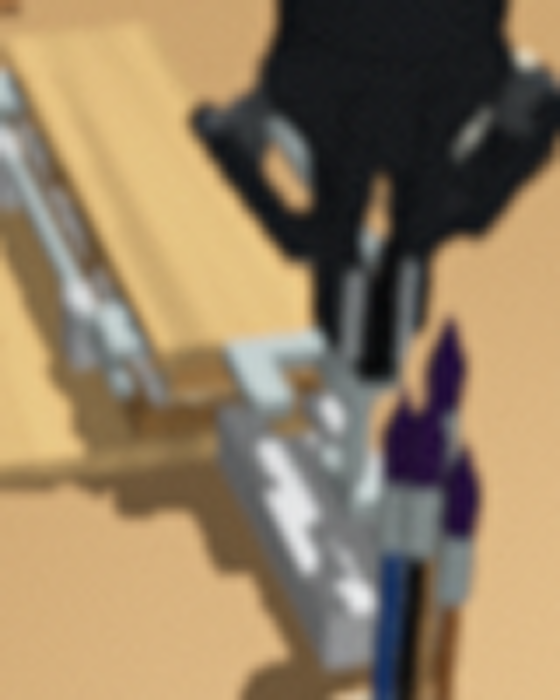

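View pics/t25.png

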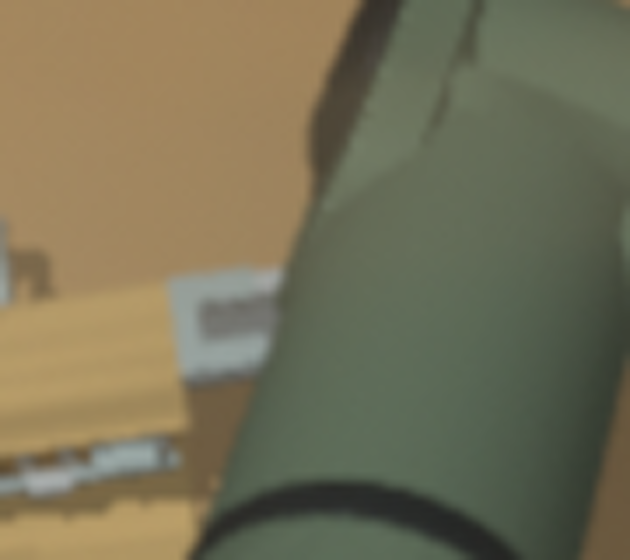

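Request:
step_arm([
  [[0.8, 0, 0, 0, 0, 0, 0], [1.2, 0, 0, 0, 0, 0, 0], [1.6, 0, 0, 0, 0, 0, 0], [2.0, 0, 0, 0, 0, 0, 0], [2.0, 0, 0, 0, 0, 0, 0]],
])

```text
clock: 36.25
position: [0.6683, -0.2192, 0.1051]
tool_rot: [2.832, 1.57, 1.409]
force: [0.4, 0.3, -2.1]
grip_width: 0.0106
```

```bash
python3 - <<'E'
from h import *
go(cr(.0593,-.216,.0925),CY);print(bot.observe()['force'])
im=eyes.grab_frame('side')[:,:,::-1]
crop('side',im,265,170,80,100,7,'s26.png')
print([(proj('side',cr(x,-.216,z))-[265,170])*7 for x,z in((.06,.024),(.06,.0265),(.06,.04))])
E
```

```text
now [ 0.6683 -0.2192  0.1051] yyaw 0.147 q7 0.55 t 36.25
shift cm [ 1.26  0.02 -0.04] rv [ 0.002 -0.001 -0.   ]
[ 0.36759889  0.25845064 -2.0671275 ]
[array([346.32713238, 530.5112445 ]), array([346.74913389, 524.86930545]), array([349.04611167, 494.15991626])]
```

View pics/s26.png

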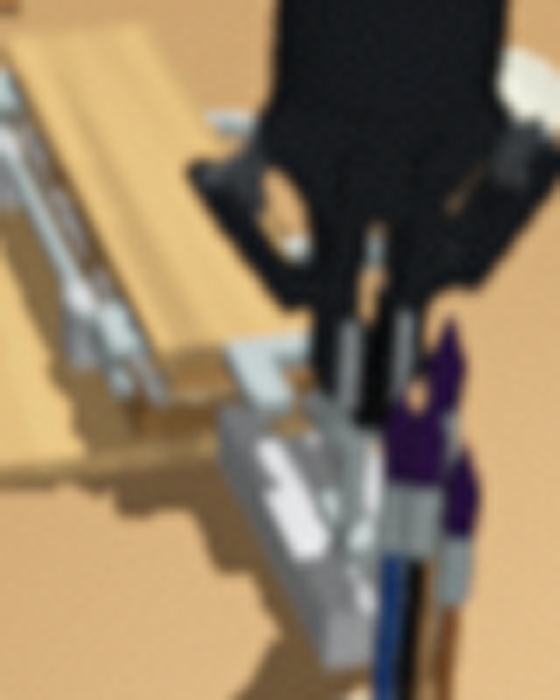

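Request:
step_arm([
  [[0.5, 0, 0, 0, 0, 0, 0], [0.9, 0, 0, 0, 0, 0, 0], [1.25, 0, 0, 0, 0, 0, 0], [1.25, 0, 0, 0, 0, 0, 0], [1.25, 0, 0, 0, 0, 0, 0]],
])

```text
clock: 36.8
position: [0.6685, -0.2193, 0.0929]
tool_rot: [2.532, 1.57, 1.108]
force: [0.0, -0.8, -0.5]
grip_width: 0.0112
```

```bash
python3 - <<'E'
from h import *
go(cr(.0593,-.152,.0925),CY);print(bot.observe()['force'])
E
```

```text
now [ 0.6685 -0.2193  0.0929] yyaw 0.147 q7 0.56 t 36.8
shift cm [ 0.05  0.02 -6.45] rv [ 0.002 -0.001 -0.001]
[ 0.04252404 -0.75858438 -0.49215811]
```

Request:
step_arm([
  [[0, 0, -0.8, 0, 0, 0, 0], [0, 0, -1.6, 0, 0, 0, 0], [0, 0, -2.4, 0, 0, 0, 0], [0, 0, -3.2, 0, 0, 0, 0], [0, 0, -4, 0, 0, 0, 0], [0, 0, -4.8, 0, 0, 0, 0], [0, 0, -5.4, 0, 0, 0, 0], [0, 0, -5.4, 0, 0, 0, 0]],
])

```text
clock: 37.6
position: [0.6606, -0.1646, 0.093]
tool_rot: [2.7, 1.569, 1.277]
force: [-0.3, 0.6, -0.6]
grip_width: 0.0107
```

```bash
python3 - <<'E'
from h import *
go(cr(.0593,-.151,.0925),CY);print(bot.observe()['force'])
im=eyes.grab_frame('side')[:,:,::-1]
crop('side',im,265,170,80,100,7,'s27.png')
E
```

```text
now [ 0.6606 -0.1646  0.093 ] yyaw 0.148 q7 0.49 t 37.6
shift cm [ 0.05 -0.   -1.03] rv [ 0.003 -0.001 -0.001]
[-0.29055779  0.63192301 -0.60623532]
```

View pics/s27.png

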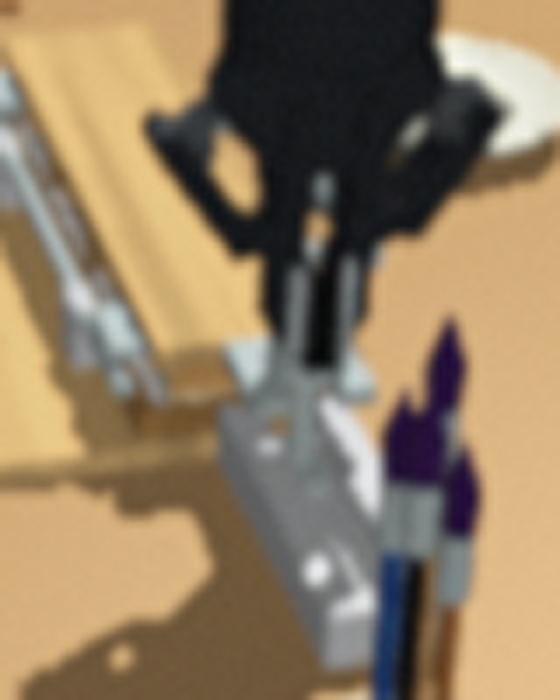

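Request:
step_arm([
  [[0, 0, -0.4, 0, 0, 0, 0], [0, 0, -0.7, 0, 0, 0, 0], [0, 0, -1.0, 0, 0, 0, 0], [0, 0, -1.2, 0, 0, 0, 0], [0, 0, -1.2, 0, 0, 0, 0]],
])

```text
clock: 38.15
position: [0.6589, -0.1537, 0.0931]
tool_rot: [2.22, 1.57, 0.797]
force: [0.2, 0.1, -1.6]
grip_width: 0.0107
```

```bash
python3 - <<'E'
from h import *
go(cr(.0593,-.151,.0925),CY);print(bot.observe()['force'])
E
```

```text
now [ 0.6589 -0.1537  0.0931] yyaw 0.148 q7 0.48 t 38.15
shift cm [0.06 0.01 0.08] rv [ 0.002 -0.001 -0.001]
[ 0.21383507  0.13257606 -1.55315983]
```

Request:
step_arm([
  [[0, 0, -0.15, 0, 0, 0, 0], [0, 0, -0.3, 0, 0, 0, 0], [0, 0, -0.45, 0, 0, 0, 0], [0, 0, -0.45, 0, 0, 0, 0]],
])

```text
clock: 38.55
position: [0.6585, -0.1523, 0.0934]
tool_rot: [0.519, 1.567, -0.906]
force: [4.7, -13.6, -5.5]
grip_width: 0.0105
```

```bash
python3 - <<'E'
from h import *
go(cr(.0593,-.151,.0925),CY);print(bot.observe()['force'])
E
```

```text
now [ 0.6585 -0.1523  0.0934] yyaw 0.146 q7 0.47 t 38.55
shift cm [0.09 0.02 0.23] rv [ 0.001  0.003 -0.002]
[  4.730021   -13.62038091  -5.5072181 ]
```

Request:
step_arm([
  [[0.1, 0, 0.23, 0, 0, 0, 0], [0.1, 0, 0.23, 0, 0, 0, 0], [0.1, 0, 0.23, 0.12, 0, 0, 0], [0.1, 0, 0.23, 0.25, 0, 0, 0], [0.1, 0, 0.23, 0.38, 0, 0, 0], [0.1, 0, 0.23, 0.51, 0, 0, 0], [0.1, 0, 0.23, 0.64, 0, 0, 0], [0.1, 0, 0.23, 0.77, 0, 0, 0], [0.1, 0, 0.23, 0.77, 0, 0, 0]],
])

```text
clock: 39.45
position: [0.6588, -0.1537, 0.0922]
tool_rot: [1.232, 1.567, -0.964]
force: [-0.1, 0.5, -1.7]
grip_width: 0.0108
```

```bash
python3 - <<'E'
from h import *
go(cr(.0593,-.151,.0925),CY-np.pi/2);s=bot.observe();print(s['force'],s['moment'],s['grip_width'])
E
```

```text
now [ 0.6588 -0.1537  0.0922] yyaw -0.626 q7 -0.13 t 39.45
shift cm [-0.03  0.06  0.05] rv [ 0.8   -0.    -0.003]
[-0.09528803  0.54239455 -1.74033434] [-0.04790518  0.02215493 -0.00866673] 0.01077529341838793
```

Request:
step_arm([
  [[0, 0, 0, 0.13, 0, 0, 0], [0, 0, 0, 0.26, 0, 0, 0], [0, 0, 0, 0.39, 0, 0, 0], [0, 0, 0, 0.52, 0, 0, 0], [0, 0, 0, 0.65, 0, 0, 0], [0, 0, 0, 0.8, 0, 0, 0], [0, 0, 0, 0.8, 0, 0, 0], [0, 0, 0, 0.8, 0, 0, 0]],
])

```text
clock: 40.25
position: [0.6588, -0.1534, 0.092]
tool_rot: [1.94, 1.568, -1.049]
force: [-0.5, 0.1, -2.0]
grip_width: 0.0108
```

```bash
python3 - <<'E'
from h import *
go(cr(.0593,-.151,.0917),CY-np.pi/2);s=bot.observe();print(s['force'],s['moment'],s['grip_width'])
im=eyes.grab_frame('side')[:,:,::-1]
crop('side',im,265,150,80,100,7,'s28.png')
E
```

```text
now [ 0.6588 -0.1534  0.092 ] yyaw -1.418 q7 -0.77 t 40.25
shift cm [ 0.03  0.11 -0.01] rv [ 0.007 -0.001 -0.003]
[-0.49797685  0.10239616 -1.97039426] [0.05952881 0.02986497 0.01987513] 0.010774772577559275
```

View pics/s28.png

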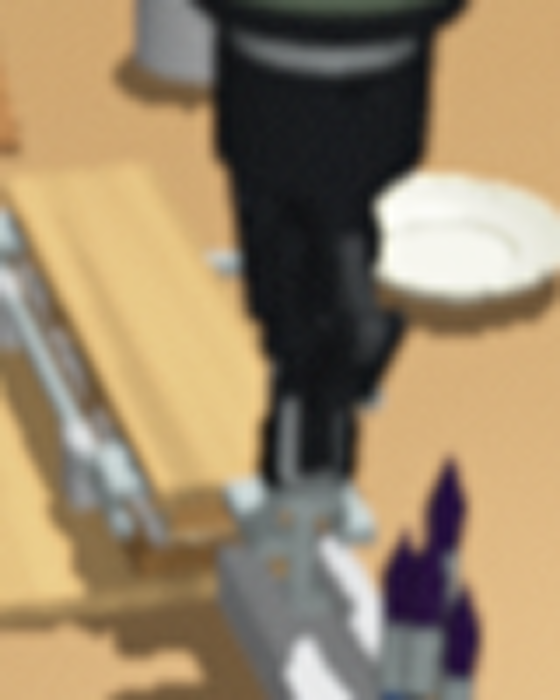

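Request:
step_arm([
  [[0.05, 0, 0, 0.007, 0, 0, 0], [0.05, 0, 0, 0.007, 0, 0, 0.1], [0.05, 0, 0, 0.007, 0, 0, 0.3], [0.05, 0, 0, 0.007, 0, 0, 0.3], [0.05, 0, 0, 0.007, 0, 0, 0.3], [-4, 0, 0, 0, 0, 0, 0.3], [-9, 0, 0, 0, 0, 0, 0.3], [-14, 0, 0, 0, 0, 0, 0.3], [-19, 0, 0, 0, 0, 0, 0.3], [-19, 0, 0, 0, 0, 0, 0.3]],
])

```text
clock: 41.3
position: [0.6602, -0.1544, 0.289]
tool_rot: [2.596, 1.559, -0.395]
force: [-0.7, 0.0, -0.8]
grip_width: 0.0258
```

```bash
python3 - <<'E'
from h import *
go([.42,.1,.3],CY)
im=eyes.grab_frame('side')[:,:,::-1]
crop('side',im,265,150,80,100,7,'s29.png')
E
```

```text
now [ 0.6602 -0.1544  0.289 ] yyaw -1.42 q7 -0.88 t 41.3
shift cm [ -1.46 -28.77  19.9 ] rv [-1.565 -0.003 -0.012]
```

View pics/s29.png

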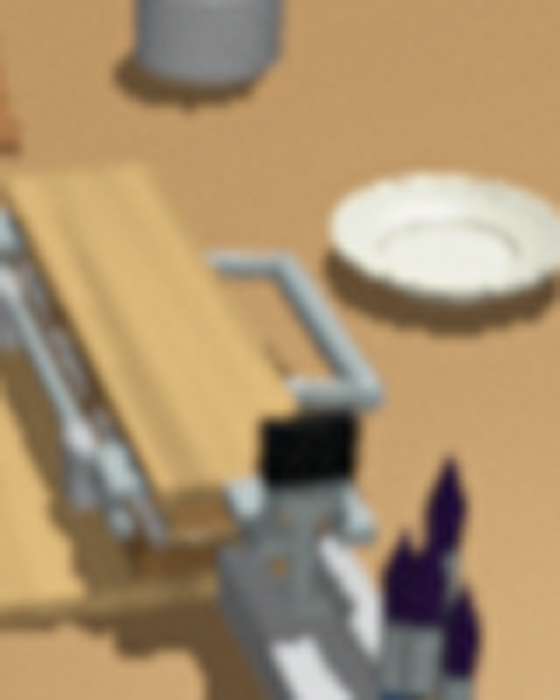

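Request:
step_arm([
  [[-1, -5, 5, 0, 0, 0, 0.3], [-1, -10, 10, 0, 0, 0, 0.3], [-1, -15, 15, 0, 0, 0, 0.3], [-1, -20, 20, 0, 0, 0, 0.3], [-1, -25, 20, 0, 0, 0, 0.3], [-1, -28, 20, 0, 0, 0, 0.3], [-1, -28, 20, 0, 0, 0, 0.3], [-1, -28, 20, 0, 0, 0, 0.3]],
])

```text
clock: 42.15
position: [0.4171, 0.0961, 0.2923]
tool_rot: [2.501, 1.565, -0.484]
force: [0.1, -1.2, 0.2]
grip_width: 0.0258
```

```bash
python3 - <<'E'
from h import *
print(bot.observe()['position'])
im=eyes.grab_frame('top')[:,:,::-1];crop('top',im,200,90,220,160,3.6,'t30.png')
crop('top',im,270,130,80,60,10,'t30b.png')
im=eyes.grab_frame('side')[:,:,::-1];cv2.imwrite('pics/s30.png',cv2.resize(im,(800,600)))
E
```

```text
[0.41711059 0.0961365  0.29231628]
```

View pics/t30.png

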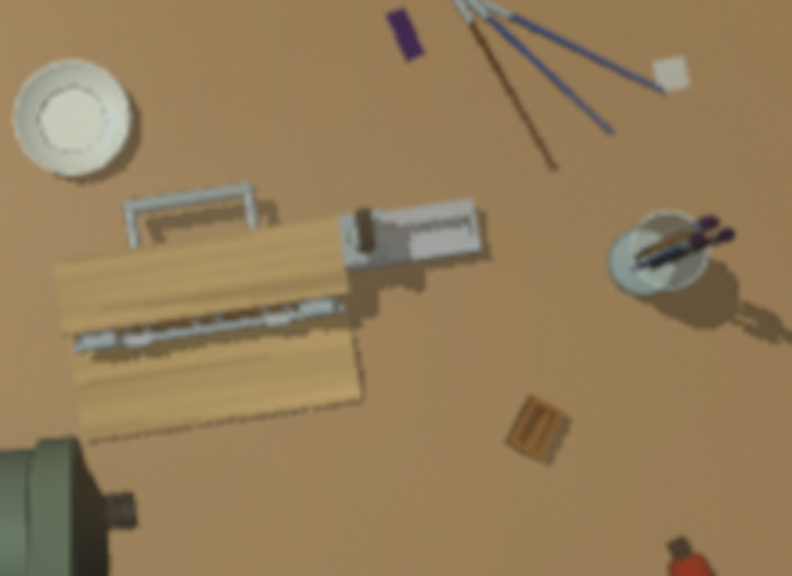

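View pics/t30b.png

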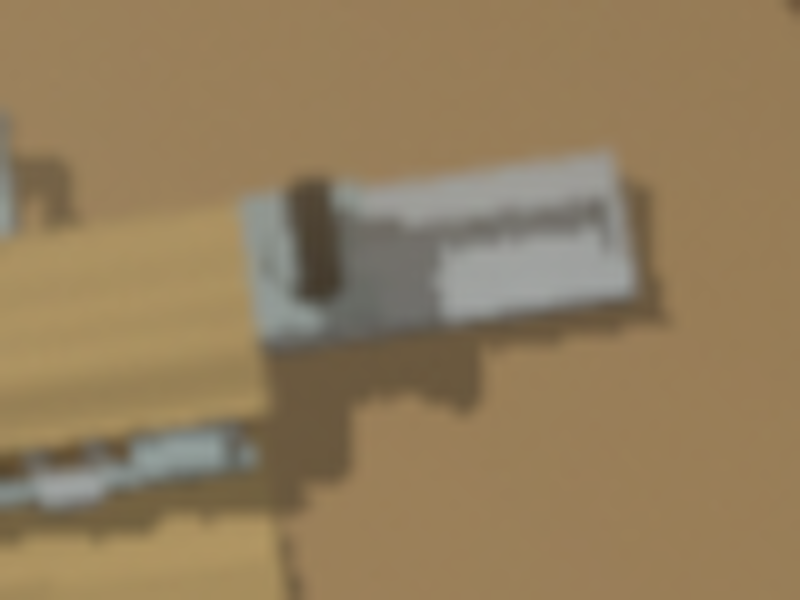

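View pics/s30.png

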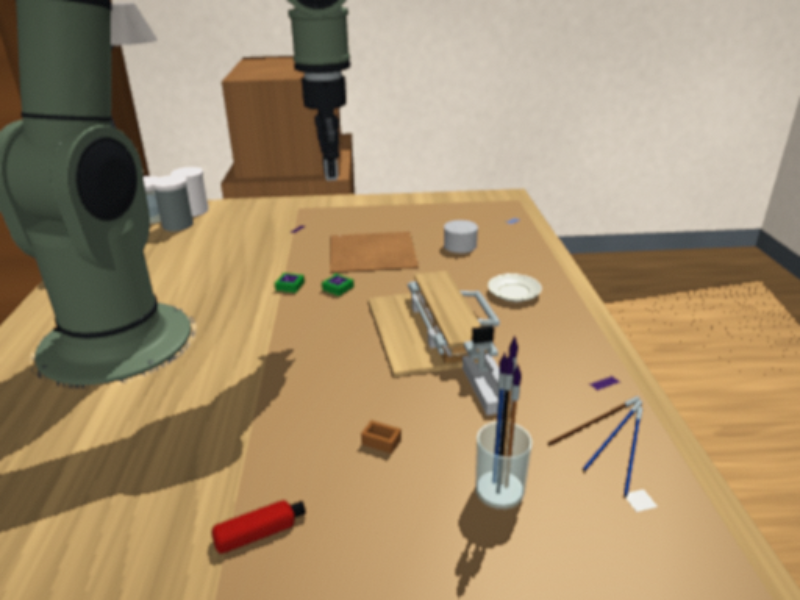

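The leaf is shut, and the wing at crop (315,240) stands across the slot with the bolt seated in the fork. The board and stand are empty and the bystanders haven't moved. Handing in.

```bash
python3 - <<'E'
from workcell import bot
print(bot.observe()['clock'],bot.job_done())
E
```

```text
the job is handed in; nothing more can be done
42.25 None
```

The job is done and handed in at 42 s. I laid the leaf flat and put all four plaques in separate pockets, painted face up. I then swung the leaf shut, dropped the T-bolt into the slot, slid it home, turned it a quarter turn and let go.

**Last checks:**
- In both camera views the leaf's bar is within about 2 px of its fully shut position.
- The bolt stands in the fork with its wing across the slot. It touched the end of the notch at cradle y about -149 mm, and I then backed it off about 2 mm before turning.
- The board and the bolt stand are empty. The jar, tube, dish and tin look unmoved.
- The plaques are hidden under the shut leaf, so I could not see their faces directly. None was seen outside the leaf.

**What went wrong on the way:**
- One plaque was knocked about 5 cm aside, so the first grasp on it closed on nothing. I found it again in the picture and picked it up.
- On the first half of the swing, the bar slipped about 6 mm in the fingers and the wrist force briefly reached about 62 N, under the 120 N limit. I let go, gripped again harder, and the rest of the swing stayed below about 20 N at the readings I took.

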